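# Fetch the lens from the optics case to the corner stop

### The job

Swing the lid of the black optics case right back past its balance point, so that it stays open by itself, then lift out the mount with the round lens, leaving the slit mount in its place. Keep it upright all the way, stand it on the grey breadboard and push its foot gently home into the inside corner of the steel stop, touching both rails, with the broad faces of its lens plate parallel to the long rail. Leave the lid open and do not disturb the things lying around on the bench.

Things in the scene. Friction and masses are not known exactly. Their poses are not given: they have to be found in the camera images.
- case: Fixed black hard case, base shell 140 (x) x 220 (y) x 50 mm high, wall 8 mm, origin at the centre of its underside; -x is its front, towards the robot. The grey foam floor inside lies 14 mm above the bench, and two 56 mm square nests (6 mm deep, surround 20 mm above the bench) lie at y = +50 and -50 mm, x = 0. Closed with its lid it is 96 mm high.
- lid (a joint): Angle of the case's lid in rad: 0 shut, grows as it opens, stop at 1.95. Lid: hollow shell 140 x 220 x 46 mm deep, about 0.35 kg, its lower rim level with the hinge when shut, walls 8 mm. Light friction, damped, no latch: under about 1.2 rad it falls shut by its weight, beyond it falls back to the stop and rests there (its top then reaches about 170 mm above the bench).
- lid_hinge (a point): Middle of the hinge line on the case's far top rim, 50 mm above the bench; the hinge runs along the case's y axis; axes as the case's, does not turn with the lid.
- lid_lip (a point): Middle of the outer edge of the lip, on its underside. The lip is a plain aluminium tongue 90 mm wide (y), 8 mm thick, standing out 26 mm from the lid's front wall at the rim, so when shut its underside is 50 mm above the bench with free space beneath; 166 mm from the hinge. Axes turn with the lid (x points from the lip to the hinge).
- lens_mount: The part wanted: aluminium optic mount, about 0.2 kg, origin at the centre of its underside, z up. Foot 50 x 50 x 12 mm; on its middle an upright plate 14 mm thick (x), 46 mm wide (y), its top 70 mm above the underside, with a 30 mm round lens at 35 mm height, the glass set back 3 mm from both faces. The solid bar above the lens (50 to 70 mm height) is the place to grip, across the 14 mm. It starts in either nest of the shut case, its axes about parallel to the case's.
- slit_mount: Similar mount in the other nest, to be left there: same foot, but a solid plate 14 x 46 mm with only a narrow slit, its top 56 mm above the underside. Origin at the centre of its underside.
- board: Fixed grey breadboard with a pattern of small dark dots, 190 x 190 x 12 mm, origin at the centre of its underside. On it a corner stop of two steel rails 10 mm thick and 18 mm high: the long rail (150 mm, along y) has its inner face at x = +60 mm, the short rail (70 mm, along x) its inner face at y = +60 mm. The lens goes to the -x, -y side of both. Starts left or right of the case, turned differently.
- stop_spot (a point): Point on the breadboard's top (12 mm above the bench) where the middle of the lens mount's underside is when its foot touches both rails: board x = +35, y = +35 mm. Axes as the board's.
- post: Bystander: steel rod of 13 mm on a round foot of 48 mm, 85 mm high, loose. Origin under its centre.
- brick: Bystander: dark metal brick 80 x 45 x 30 mm, loose. Origin under its centre.
- wrench: Bystander: wrench 140 mm long, lying on the bench. Origin under its centre.

How it is judged:
By the outcome, as a careful person would: the job done as asked, in the order asked, and still so for the second after the job is handed in, with the robot touching nothing.
It also fails if it takes over 72 s, if anything falls off the work surface, if the arm or the gripper's body presses on something with over 40 N, if the wrist force passes 120 N, or if a joint passes its speed limit or range.

### The arm

A 6-joint arm with a two-finger parallel gripper is mounted at the origin on the work surface. World frame = base frame: x ahead of the robot, y to its left, z up, the work surface at z = 0. Lengths are in m, angles in rad, forces in N, time in s.
With the tool pointing down it reaches from about 0.25 to 0.775 m from the base axis. Payload 4 kg.
Tool frame: the origin (TCP) lies between the finger pads; the fingertips stand 14 mm ahead of it and the grasp point (between the pads) lies 5 mm behind it; z points along the fingers, y is the direction in which the jaws open and shut (so a half turn about z gives the same grasp; the last joint's range is limited). The gripper opens to 85 mm and grips with 20 to 120 N. Pads are 22 mm wide; open, the fingers measure 114 mm over their backs; the gripper's body (76 mm by 85 mm) begins 54 mm behind the grasp point. The pads swing forward as they close: fully open they stand 13 mm farther back than shut.
Start: joints at [-1.355, 0.087, 1.371, -0, 1.684, -0.103], TCP at [0.172, -0.522, 0.245] pointing down, gripper open.
Joint ranges: [-3.1, 3.1], [-0.76, 2.03], [0.27, 2.55], [-1.08, 4.22], [0.17, 2.65], [-2.57, 2.57]. Speed limits (rad/s): [2.79, 2.79, 3.14, 3.14, 3.14, 3.14].

### API

Orientations are given as a unit quaternion [w, x, y, z].
In Python, from station import ctrl gives the robot as it stands.
- The arm moves only by the shell command python3 -m inch 'ROWS' [FORCE]. ROWS is a JSON object of lists of equal length, an entry for each row: "offset": the shift along the tool's x, y, z in m, a list of three; "delta_rot": the turn, a rotation vector about the tool's x, y, z in rad, a list of three; "hand": the opening in per cent of the stroke, from 0 (shut) to 100 (fully open). In form: {"offset": [[dx, dy, dz], ...], "delta_rot": [[wx, wy, wz], ...], "hand": [hand, ...]}. A call has 1 to 10 rows; each row is the pose to reach, as a shift and turn from the pose measured when the call began, along the tool's axes at that moment; what a row does not reach only later rows make up. A row lasts 1/10 s, in which the tool goes at most 50 mm and 8.59 degrees, less where a joint would pass 70% of its speed; a pose out of reach is approached as far as the arm can. A call with a gripper value outside its range is refused whole. The fingers move at their own pace and stop on an object; FORCE is the grip in N (left out, the last holds). Time passes only in rows, so rows that repeat a pose let the fingers close. It gives the time, the measured TCP pose, the force and the opening at its end, in the units of the state.
- ctrl.get_state(): the state, without advancing time (a new reading comes with each control period).
- ctrl.grab_frame(name): name is "scene" or "top"; returns the picture (480x640x3 uint8, red, green, blue); there is no depth.
- ctrl.calibration(name): a dict with "vertical_fov" (degrees; the focal length in pixels is half the picture's height over the tangent of half this angle, whatever the lens; pixels are square), "cx", "cy" (the principal point, pixels), "cam_to_world" (4x4, takes a point from camera to world coordinates). Camera axes: x right, y down, z forward; pixel columns grow to the right and rows downward; lengths in m; the calibration is good to about 2 mm. A picture is of the moment at which its call begins. calibration takes no time and is no camera call.
- ctrl.hand_in(): hands the job in, once; it reports no verdict.
Trained networks look in the newest picture that a camera, given by its name, has taken for a name from the list of things; names that differ only in an ending like _2 or _b are one class to them, and where a whole thing is asked for, a point or a joint stands for the part that bears it (a point fixed in the world has none). Each returns a list of dicts, best first, with "confidence" (0 to 1); they miss things now and then, are a little off and sometimes report something else, mostly with a low value. They report only what shows in the picture. A call takes as long as a camera call.
- ctrl.silhouettes(target, camera): "region" (480x640 bool, what is visible of it).
- ctrl.tip_of(target, camera): "at" ([x, y, z] in m, in world coordinates, good to about 4 mm: a listed point, or the origin of a listed thing).
The state is a dict: "time": time; "joint_positions": joint angles; "joint_vel": joint speeds; "effort": joint torques, N m; "ee_pos": TCP position; "eef_rot": TCP orientation; "ft_force": force on the tool from outside, world axes, zero at the start; "torque": the same for the moment, N m; "grip_width": finger opening in m.
Only numpy, scipy, OpenCV 4.12 (cv2) and the standard library are available. Lean on these libraries where they do the work, as an engineer would, in place of code of your own. Each camera call takes 0.05 s, during which the arm holds its last target.

## Working session

There is one attempt and no reset: what is moved stays moved. The work goes in short steps, Python scripts to look and compute and a shell command to move; the robot and the scene stay as the last step left them, time stands still between calls to the robot, and variables do not carry over. Pictures are saved under pics/ and viewed, and the job is handed in when it is done.

```bash
ls; mkdir -p pics; python3 - <<'E'
from station import ctrl
import cv2
s=ctrl.get_state(); print(s)
for n in ("scene","top"):
    f=ctrl.grab_frame(n); cv2.imwrite(f"pics/{n}0.png",f[:,:,::-1]); print(n,ctrl.calibration(n))
    for t in ("case","lid_lip","lid_hinge","board","stop_spot","post","brick","wrench"):
        r=ctrl.tip_of(t,n); print(t,[(a["at"],round(a["confidence"],2)) for a in r][:2])
E
```

```text
pics
{'time': 0.0, 'joint_positions': array([-1.35511123e+00,  8.79627534e-02,  1.37230221e+00, -2.03523030e-05,
        1.68359238e+00, -1.03117147e-01]), 'joint_vel': array([-6.28810618e-04, -6.96761494e-04,  1.16784800e-05,  1.38939623e-03,
        1.05733346e-03, -5.69393678e-04]), 'effort': array([ 2.70926084e-04, -3.51873064e+01, -3.13274968e+01, -1.12276077e-04,
        1.10114433e-02,  1.19521662e-06]), 'ee_pos': array([ 0.17226362, -0.52182171,  0.24411053]), 'eef_rot': array([-1.12998291e-03,  9.87322065e-01,  1.58725730e-01, -7.37959905e-05]), 'ft_force': array([-0.43317463,  0.03042198, -0.57353599]), 'torque': array([-0.00087613, -0.00703487, -0.01092294]), 'grip_width': 0.08574190356634616}
scene {'vertical_fov': 42.660197954092695, 'cx': 322.7363538464687, 'cy': 240.3620041601046, 'cam_to_world': array([[ 0.4474567 ,  0.77788492, -0.44122279,  0.99162332],
       [ 0.8942474 , -0.38355329,  0.23066957, -0.2487051 ],
       [ 0.01020193, -0.49777698, -0.86724506,  0.95024999],
       [ 0.        ,  0.        ,  0.        ,  1.        ]])}
case [([0.5572, -0.1892, -0.002
[... 382 characters left out ...]
[([0.6922, -0.023, -0.0003], 0.71)]
top {'vertical_fov': 54.03881283714423, 'cx': 315.5434647538081, 'cy': 238.655646050881, 'cam_to_world': array([[-0.01454327, -0.99274712,  0.11933835,  0.45214646],
       [-0.99983625,  0.01315304, -0.01242897, -0.01560294],
       [ 0.01076916, -0.11949956, -0.99277585,  0.84434844],
       [ 0.        ,  0.        ,  0.        ,  1.        ]])}
case [([0.5589, -0.1876, 0.0053], 0.93), ([0.4616, -0.1726, 0.0538], 0.48)]
lid_lip [([0.4625, -0.1752, 0.0525], 0.67)]
lid_hinge []
board [([0.5318, 0.1861, -0.0014], 0.77)]
stop_spot []
post [([0.5975, -0.007, 0.0005], 0.93)]
brick [([0.471, -0.0012, -0.0012], 0.58)]
wrench [([0.6879, -0.0231, -0.0036], 0.97)]
```

View pics/scene0.png

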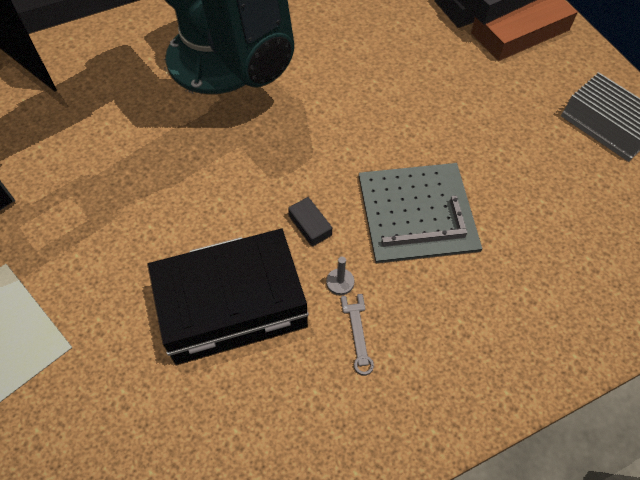

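View pics/top0.png

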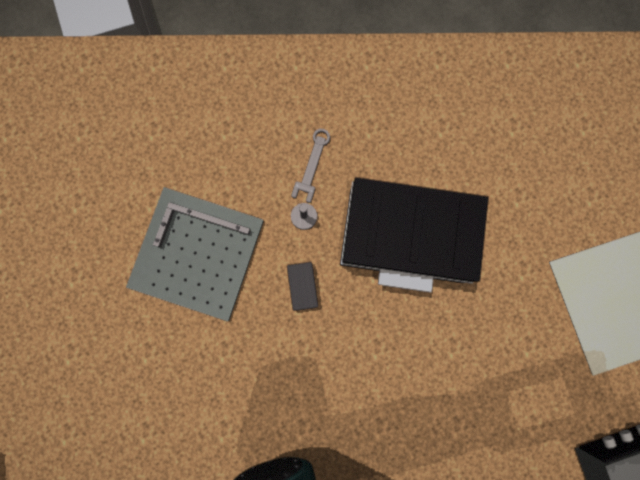

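The top view shows the case around (415,230) with its lip at (405,282). The board is at (197,255) with the corner stop at its upper left. The brick is at (302,287), the post at (305,216) and the wrench at (315,165). The scene view agrees. Next I'll fit the case and board poses from their silhouettes.

```bash
cat > h.py <<'E'
import numpy as np, cv2
from scipy.spatial.transform import Rotation as R
from scipy.optimize import minimize
from station import ctrl
def cal(n):
    c=ctrl.calibration(n); f=240/np.tan(np.radians(c["vertical_fov"]/2))
    return np.array([[f,0,c["cx"]],[0,f,c["cy"]],[0,0,1]]),np.linalg.inv(c["cam_to_world"])
def proj(P,n):
    K,T=cal(n); P=np.atleast_2d(P); rv=cv2.Rodrigues(T[:3,:3])[0]
    return cv2.projectPoints(P.astype(float),rv,T[:3,3],K,None)[0].reshape(-1,2)
def ray(uv,n,z):
    c=ctrl.calibration(n);K,_=cal(n);M=c["cam_to_world"]
    d=M[:3,:3]@np.linalg.inv(K)@np.array([uv[0],uv[1],1.]);o=M[:3,3]
    return o+d*(z-o[2])/d[2]
def place(P,x,y,yaw):
    P=np.atleast_2d(P);c,s=np.cos(yaw),np.sin(yaw)
    return np.c_[x+c*P[:,0]-s*P[:,1],y+s*P[:,0]+c*P[:,1],P[:,2]]
def box(sx,sy,z0,z1,cx=0,cy=0):
    return np.array([[cx+a*sx/2,cy+b*sy/2,z] for a in(-1,1) for b in(-1,1) for z in(z0,z1)])
def hullmask(P,n):
    m=np.zeros((480,640),np.uint8); q=proj(P,n)
    cv2.fillConvexPoly(m,cv2.convexHull(np.round(q*16).astype(np.int32)),1,lineType=8,shift=4); return m>0
def fit(parts,regs,x0,d=(.01,.01,.08)):
    def cost(p):
        c=0
        for n,r in regs.items():
            m=np.zeros((480,640),bool)
            for P in parts: m|=hullmask(place(P,*p),n)
            c+=1-(m&r).sum()/max(1,(m|r).sum())
        return c
    best=None
    for k in(1,.3):
        S=np.array([x0]+[np.array(x0)+k*np.eye(3)[i]*d[i] for i in range(3)])
        r=minimize(cost,x0,method="Nelder-Mead",options=dict(initial_simplex=S,maxiter=150,xatol=1e-4,fatol=1e-4)); x0=r.x
    return r.x,r.fun
def to(pos,rot):
    """rot: Rotation target in world; prints offset and rotvec from present pose"""
    s=ctrl.get_state();w,x,y,z=s["eef_rot"];R0=R.from_quat([x,y,z,w])
    return np.round(R0.inv().apply(np.array(pos)-s["ee_pos"]),4),np.round((R0.inv()*rot).as_rotvec(),4)
def tool(yaw,phi,flip=False):
    """tool z heading yaw (world), phi below horizontal; tool y in vertical plane (up/outward)"""
    z=np.array([np.cos(phi)*np.cos(yaw),np.cos(phi)*np.sin(yaw),-np.sin(phi)])
    y=np.array([np.sin(phi)*np.cos(yaw),np.sin(phi)*np.sin(yaw),np.cos(phi)])
    x=np.cross(y,z); return R.from_matrix(np.c_[x,y,z])
E
python3 - <<'E'
from h import *
import cv2
regs={"case":{},"board":{},"lid":{}}
for n in("scene","top"):
    f=ctrl.grab_frame(n)
    for t in("case","board","lid"):
        s=ctrl.silhouettes(t,n)
        for a in s[:2]: print(n,t,a["confidence"],a["region"].sum(),np.argwhere(a["region"]).mean(0)[::-1])
        if s: regs[t][n]=s[0]["region"]
lip=box(.026,.09,.05,.058,cx=-.083)
for names in (("scene","top"),("top",),("scene",)):
  print(names,"case",fit([box(.14,.22,0,.096),lip],{n:regs["case"][n]|regs["lid"].get(n,False) for n in names},[.558,-.188,-.12]))
  print(names,"board",fit([box(.19,.19,0,.012),box(.01,.15,.012,.03,cx=.065)],{n:regs["board"][n] for n in names},[.529,.188,-.24]))
E
```

```text
scene case 0.55 15059 [226.75390132 295.8664586 ]
scene case 0.26 712 [339.68117978 279.38061798]
scene board 0.67 9456 [417.91381134 212.84729272]
scene lid 0.6 13739 [225.43351044 290.67122789]
top case 0.83 13344 [414.05747902 233.18877398]
top board 0.6 11676 [195.28605687 253.49023638]
top lid 0.9 13207 [414.43741955 233.02665253]
('scene', 'top') case (array([ 0.55739219, -0.18863794, -0.1576291 ]), np.float64(0.03922074821427901))
('scene', 'top') board (array([ 0.53089157,  0.18727733, -0.32966695]), np.float64(0.05233343500242971))
('top',) case (array([ 0.55738876, -0.18717548, -0.16419609]), np.float64(0.013581340419250076))
('top',) board (array([ 0.531036 ,  0.1882016, -0.3375297]), np.float64(0.011272141706924366))
('scene',) case (array([ 0.55705965, -0.18974945, -0.16931321]), np.float64(0.01713657527159851))
('scene',) board (array([ 0.53124568,  0.1859925 , -0.32795376]), np.float64(0.037952787952788))
```

```bash
cat >> h.py <<'E'
CX,CY,CYAW=.5573,-.1882,-.162
def hook(th,s=.020,h=.0145,gap=0,back=0,ph=None):
    ph=np.radians(45)+th*47/80 if ph is None else ph
    t=np.array([np.cos(ph),0,-np.sin(ph)]);m=np.array([np.sin(ph),0,np.cos(ph)])
    E=np.array([.07-.166*np.cos(th),0,.05+.166*np.sin(th)])
    p=E-(.014-s)*t-(h+gap)*m-back*t
    return place(p,CX,CY,CYAW)[0],tool(CYAW,ph)
E
python3 - <<'E'
from h import *
p,r=hook(0,gap=.005,back=.06); print(p)
print(to([p[0]-.03,p[1],.2],r)); print(to(p,r))
E
```

```text
[ 0.4112651  -0.16433319  0.07439518]
(array([ 0.3106, -0.2745,  0.0453]), array([-0.7045,  0.4272, -1.0312]))
(array([ 0.339 , -0.2651,  0.1709]), array([-0.7045,  0.4272, -1.0312]))
```

```bash
python3 -m inch '{"offset":[[0.155,-0.137,0.022],[0.3106,-0.2745,0.0453],[0.3106,-0.2745,0.0453],[0.3106,-0.2745,0.0453],[0.3106,-0.2745,0.0453],[0.3106,-0.2745,0.0453],[0.3106,-0.2745,0.0453],[0.3106,-0.2745,0.0453],[0.3106,-0.2745,0.0453],[0.3106,-0.2745,0.0453]],"delta_rot":[[-0.1,0.06,-0.15],[-0.2,0.12,-0.3],[-0.3,0.18,-0.44],[-0.4,0.24,-0.58],[-0.5,0.3,-0.73],[-0.6,0.36,-0.88],[-0.7045,0.4272,-1.0312],[-0.7045,0.4272,-1.0312],[-0.7045,0.4272,-1.0312],[-0.7045,0.4272,-1.0312]],"hand":[0,0,0,0,0,0,0,0,0,0]}' 40
python3 - <<'E'
from h import *
s=ctrl.get_state();print(s["joint_positions"])
p,r=hook(0,gap=.005,back=.06)
print(to([p[0]-.03,p[1],.2],r)); print(to(p,r))
E
```

```text
time: 2.3
ee_pos: [0.3807, -0.1618, 0.1977]
eef_rot: [0.29, 0.704, 0.599, 0.248]
ft_force: [-1.3, -1.0, 0.1]
grip_width: -0.0
[-0.93668227 -0.75003913  2.24649034  0.58821961  1.10612498 -0.89856971]
(array([-0.0024,  0.0024, -0.001 ]), array([-0.0018, -0.0033,  0.0008]))
(array([ 0.0022, -0.0653,  0.1089]), array([-0.0018, -0.0033,  0.0008]))
```

```bash
python3 -m inch '{"offset":[[0.002,-0.02,0.035],[0.0022,-0.04,0.07],[0.0022,-0.0653,0.1089],[0.0022,-0.0653,0.1089],[0.0022,-0.0653,0.1089]],"delta_rot":[[0,0,0],[0,0,0],[0,0,0],[0,0,0],[0,0,0]],"hand":[0,0,0,0,0]}'
python3 - <<'E'
from h import *
s=ctrl.get_state();print(s["joint_positions"])
print(to(*hook(0,gap=.005,back=.06)));print(to(*hook(0,gap=.005)))
cv2.imwrite("pics/s1.png",ctrl.grab_frame("scene")[:,:,::-1])
E
```

```text
time: 2.8
ee_pos: [0.4113, -0.1651, 0.0745]
eef_rot: [0.289, 0.705, 0.598, 0.248]
ft_force: [0.2, -0.6, 0.8]
grip_width: -0.0003
[-0.83413917 -0.50111653  2.3885492   0.71970341  0.73340805 -1.08995804]
(array([ 0.0007, -0.0002, -0.    ]), array([-0.0037, -0.0033, -0.0021]))
(array([0.0005, 0.    , 0.06  ]), array([-0.0037, -0.0033, -0.0021]))
```

View pics/s1.png

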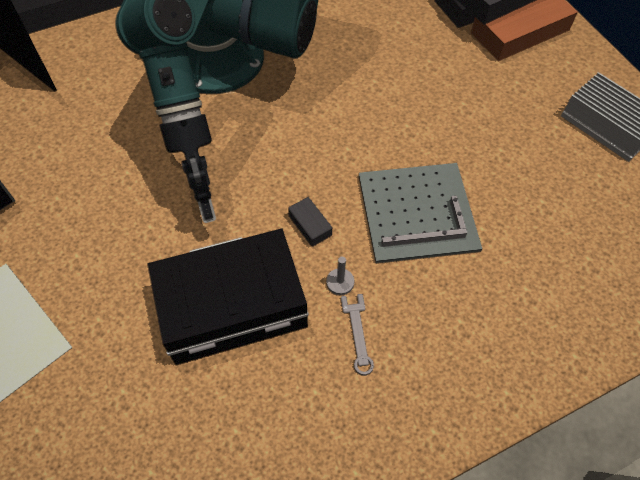

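The fingertips at (207,217) are clear in front of the lip. I'll slide them in under it.

```bash
python3 -m inch '{"offset":[[0,0,0.02],[0,0,0.04],[0,0,0.06],[0,0,0.06],[0,0,0.06]],"delta_rot":[[0,0,0],[0,0,0],[0,0,0],[0,0,0],[0,0,0]],"hand":[0,0,0,0,0]}'
python3 - <<'E'
from h import *
s=ctrl.get_state();print(s["joint_positions"],s["ft_force"])
for th in (0,.1,.2,.3,.4,.5,.6,.7,.8,.9): print(th,*map(list,to(*hook(th,gap=0))))
E
```

```text
time: 3.35
ee_pos: [0.4553, -0.1744, 0.0377]
eef_rot: [0.294, 0.703, 0.598, 0.249]
ft_force: [0.2, 0.6, -1.6]
grip_width: -0.0002
[-0.73534989 -0.27255272  2.3449394   0.86210493  0.5311386  -1.21573295] [ 0.18174504  0.64509559 -1.55083227]
0 [np.float64(0.0028), np.float64(-0.001), np.float64(0.0022)] [np.float64(0.0049), np.float64(0.0011), np.float64(0.0012)]
0.1 [np.float64(0.0028), np.float64(0.0111), np.float64(-0.0098)] [np.float64(0.0637), np.float64(0.0011), np.float64(0.0011)]
0.2 [np.float64(0.0028), np.float64(0.0242), np.float64(-0.0204)] [np.float64(0.1224), np.float64(0.0011), np.float64(0.0011)]
0.3 [np.float64(0.0027), np.float64(0.0383), np.float64(-0.0297)] [np.float64(0.1812), np.float64(0.0012), np.float64(0.0011)]
0.4 [np.float64(0.0027), np.float64(0.0532), np.float64(-0.0375)] [np.float64(0.2399), np.float64(0.0012), np.float64(0.001)]
0.5 [np.float64(0.0027), np.float64(0.0688), np.float64(-0.0438)] [np.float64(0.2987), np.float64(0.0012), np.float64(0.001)]
0.6 [np.float64(0.0027), np.float64(0.0849), np.float64(-0.0486)] [np.float64(0.3574), np.float64(0.0013), np.float64(0.001)]
0.7 [np.float64(0.0027), np.float64(0.1013), np.float64(-0.0516)] [np.float64(0.4162), np.float64(0.0013), np.float64(0.0009)]
0.8 [np.float64(0.0026), np.float64(0.118), np.float64(-0.0531)] [np.float64(0.4749), np.float64(0.0013), np.float64(0.0009)]
0.9 [np.float64(0.0026), np.float64(0.1346), np.float64(-0.0528)] [np.float64(0.5337), np.float64(0.0013), np.float64(0.0009)]
```

```bash
python3 -m inch '{"offset":[[0.001,0.011,-0.01],[0.001,0.024,-0.02],[0.002,0.038,-0.03],[0.002,0.053,-0.0375],[0.0025,0.069,-0.044],[0.0025,0.069,-0.044],[0.0025,0.069,-0.044]],"delta_rot":[[0.06,0,0],[0.12,0,0],[0.18,0,0],[0.24,0,0],[0.3,0,0],[0.3,0,0],[0.3,0,0]],"hand":[0,0,0,0,0,0,0]}'
python3 - <<'E'
from h import *
s=ctrl.get_state();print(s["joint_positions"],s["ft_force"])
for th in (.5,.6,.7,.8,.9,1,1.1,1.2,1.3,1.4): 
    a,b=to(*hook(th)); print(th,a,b)
cv2.imwrite("pics/s2.png",ctrl.grab_frame("scene")[:,:,::-1])
E
```

```text
time: 4.05
ee_pos: [0.4731, -0.1753, 0.12]
eef_rot: [0.188, 0.739, 0.628, 0.157]
ft_force: [-1.9, -0.8, -0.5]
grip_width: -0.0001
[-0.58815941 -0.26105979  2.02110054  0.24213811  0.93768467 -0.52609047] [-1.89426037 -0.78445843 -0.53357247]
0.5 [ 0.0008 -0.0016  0.002 ] [0.0033 0.0033 0.0011]
0.6 [ 0.0008  0.0124 -0.0072] [0.062  0.0034 0.0011]
0.7 [ 0.0007  0.0272 -0.015 ] [0.1208 0.0034 0.001 ]
0.8 [ 0.0007  0.0427 -0.0212] [0.1795 0.0034 0.0009]
0.9 [ 0.0007  0.0587 -0.0258] [0.2383 0.0035 0.0008]
1 [ 0.0006  0.0751 -0.0288] [0.297  0.0035 0.0007]
1.1 [ 0.0006  0.0916 -0.0301] [0.3558 0.0035 0.0005]
1.2 [ 0.0006  0.1082 -0.0298] [4.145e-01 3.500e-03 4.000e-04]
1.3 [ 0.0006  0.1246 -0.0279] [4.733e-01 3.500e-03 3.000e-04]
1.4 [ 0.0006  0.1406 -0.0243] [5.32e-01 3.60e-03 2.00e-04]
```

View pics/s2.png

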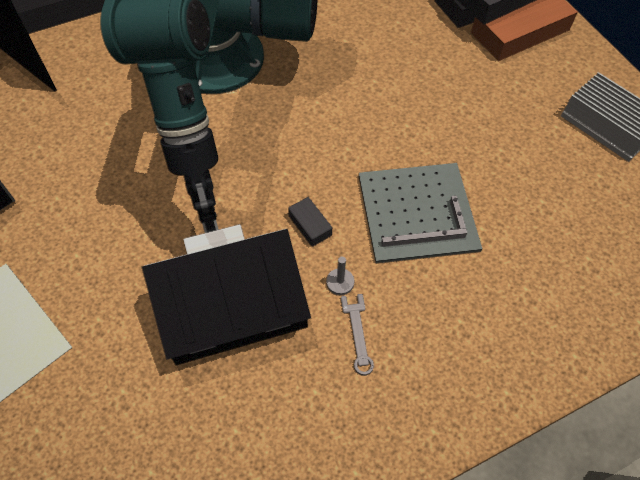

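The lid is about half open, with its lip at (215,240) resting on the fingers. I'll carry on along the arc.

```bash
python3 -m inch '{"offset":[[0.001,0.0124,-0.007],[0.001,0.027,-0.015],[0.001,0.0427,-0.021],[0.001,0.0587,-0.026],[0.001,0.075,-0.029],[0.001,0.0916,-0.030],[0.001,0.108,-0.030],[0.001,0.1246,-0.028],[0.001,0.1406,-0.0243],[0.001,0.1406,-0.0243]],"delta_rot":[[0.06,0,0],[0.12,0,0],[0.18,0,0],[0.24,0,0],[0.3,0,0],[0.355,0,0],[0.415,0,0],[0.473,0,0],[0.532,0,0],[0.532,0,0]],"hand":[0,0,0,0,0,0,0,0,0,0]}'
python3 - <<'E'
from h import *
s=ctrl.get_state();print(s["joint_positions"],s["ft_force"])
cv2.imwrite("pics/s3.png",ctrl.grab_frame("scene")[:,:,::-1])
for th in (1.4,1.5,1.6): print(th,*to(*hook(th)))
E
```

```text
time: 5.1
ee_pos: [0.5845, -0.1922, 0.2035]
eef_rot: [-0.016, 0.762, 0.647, -0.014]
ft_force: [0.2, -0.2, 0.7]
grip_width: -0.0001
[-0.40441964  0.27233369  1.23937726 -0.01078663  1.67064096 -0.24263575] [ 0.18715529 -0.1888113   0.74295677]
1.4 [-0.0005  0.0008 -0.0045] [-0.0054  0.0007 -0.0009]
1.5 [-0.0004  0.0168 -0.0081] [ 0.0534  0.0007 -0.0009]
1.6 [-0.0004  0.0331 -0.01  ] [ 0.1121  0.0007 -0.001 ]
```

View pics/s3.png

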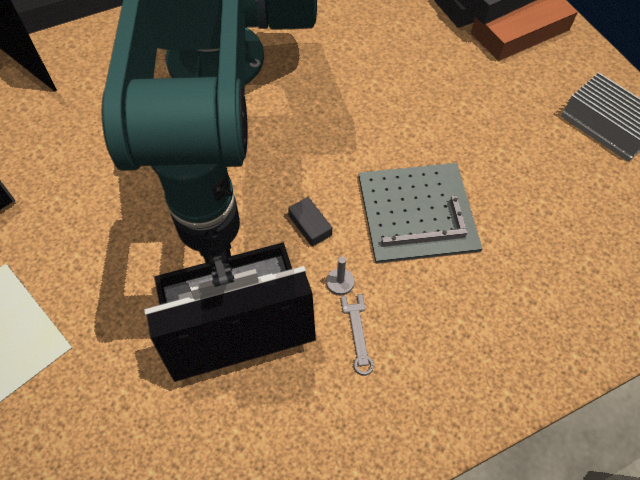

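```bash
python3 -m inch '{"offset":[[0,-0.03,0],[0,-0.07,-0.02],[0,-0.11,-0.05],[0,-0.15,-0.08],[0,-0.18,-0.08],[0,-0.18,-0.08],[0,-0.18,-0.08]],"delta_rot":[[0,0,0],[0,0,0],[0,0,0],[0,0,0],[0,0,0],[0,0,0],[0,0,0]],"hand":[0,0,60,60,60,60,60]}'
python3 - <<'E'
from h import *
cv2.imwrite("pics/s4.png",ctrl.grab_frame("scene")[:,:,::-1])
cv2.imwrite("pics/t4.png",ctrl.grab_frame("top")[:,:,::-1])
for n in("scene","top"):
    for t in("lens_mount","slit_mount","lid_lip"):
        print(n,t,[(a["at"],round(a["confidence"],2)) for a in ctrl.tip_of(t,n)][:3])
E
```

```text
time: 5.85
ee_pos: [0.4076, -0.1629, 0.2909]
eef_rot: [-0.015, 0.762, 0.647, -0.013]
ft_force: [-0.2, -0.3, -1.0]
grip_width: 0.0513
scene lens_mount [([0.5495, -0.2342, 0.0124], 0.83)]
scene slit_mount [([0.5631, -0.1347, 0.0134], 0.97)]
scene lid_lip [([0.676, -0.2092, 0.2079], 0.73)]
top lens_mount [([0.5486, -0.2372, 0.0146], 0.6)]
top slit_mount [([0.5603, -0.1367, 0.0178], 0.61)]
top lid_lip [([0.6846, -0.2121, 0.207], 0.86)]
```

View pics/s4.png

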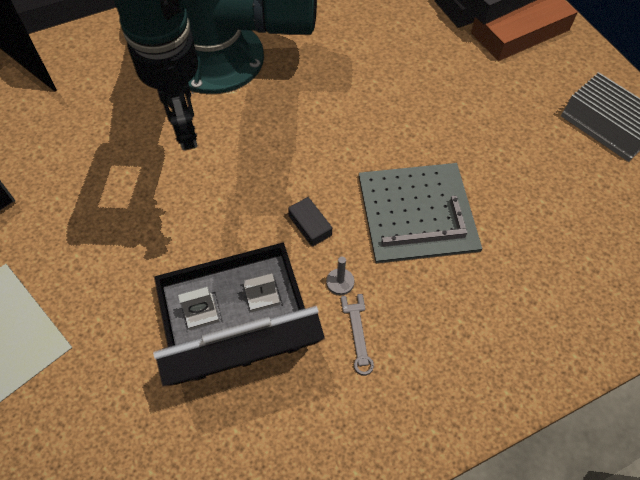

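View pics/t4.png

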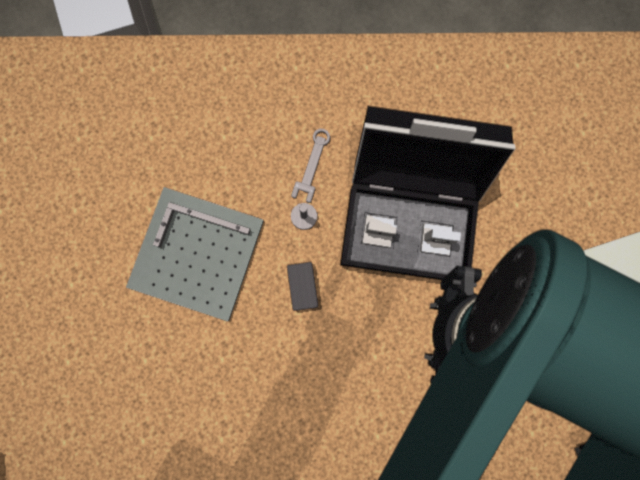

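The lid rests at its stop. The lens mount, with its round opening, is at (200,305) in the scene view and (440,238) in the top view. The slit mount is at (262,290) and (380,228). I'll zoom in to measure the lens mount's yaw.

```bash
python3 - <<'E'
from h import *
regs={}
for n in("scene","top"):
    ctrl.grab_frame(n); s=ctrl.silhouettes("lens_mount",n)
    print([(a["confidence"],a["region"].sum()) for a in s]); regs[n]=s[0]["region"]
parts=[box(.05,.05,.014,.026),box(.014,.046,.014,.084)]
for names in(("scene","top"),("scene",),("top",)):
    print(names,fit(parts,{n:regs[n] for n in names},[.549,-.2372,-.16]))
E
python3 - <<'E'
import cv2,numpy as np
a=cv2.imread("pics/s4.png")[270:340,160:240];b=cv2.imread("pics/t4.png")[205:265,405:485]
a=cv2.resize(a,(800,560)[:2] if 0 else (400,350),interpolation=cv2.INTER_CUBIC);b=cv2.resize(b,(400,300),interpolation=cv2.INTER_CUBIC)
b=cv2.copyMakeBorder(b,0,50,0,0,cv2.BORDER_CONSTANT);cv2.imwrite("pics/c4.png",np.hstack([a,b]))
E
```

```text
[(0.68, np.int64(1202))]
[(0.76, np.int64(930))]
('scene', 'top') (array([ 0.5482029 , -0.24048449, -0.12729082]), np.float64(0.14097087378640782))
('scene',) (array([ 0.54844692, -0.2406749 , -0.11335486]), np.float64(0.03620273531777951))
('top',) (array([ 0.54746057, -0.23887165, -0.15802938]), np.float64(0.08734052993130526))
```

View pics/c4.png

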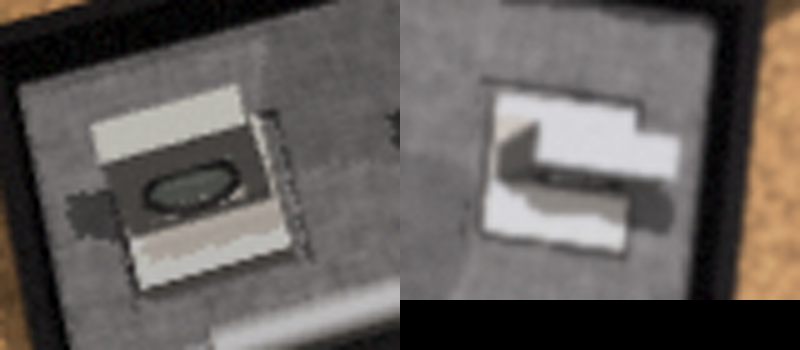

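```bash
python3 - <<'E'
from h import *
r=tool(-.14,np.pi/2)
print(to([.5482,-.239,.2],r),to([.5482,-.239,.069],r))
E
```

```text
(array([-0.0521,  0.1531,  0.0846]), array([-0.0428,  0.0002, -0.0227])) (array([-0.0521,  0.1587,  0.2155]), array([-0.0428,  0.0002, -0.0227]))
```

```bash
python3 -m inch '{"offset":[[-0.013,0.038,0.02],[-0.026,0.077,0.04],[-0.039,0.115,0.06],[-0.052,0.153,0.0846],[-0.0521,0.1542,0.11],[-0.0521,0.1555,0.14],[-0.0521,0.1568,0.17],[-0.0521,0.1568,0.17],[-0.0521,0.1568,0.17]],"delta_rot":[[-0.02,0,-0.01],[-0.043,0,-0.023],[-0.043,0,-0.023],[-0.043,0,-0.023],[-0.043,0,-0.023],[-0.043,0,-0.023],[-0.043,0,-0.023],[-0.043,0,-0.023],[-0.043,0,-0.023]],"hand":[60,60,60,60,60,60,60,60,60]}'
python3 - <<'E'
from h import *
r=tool(-.14,np.pi/2); print(to([.5482,-.239,.069],r))
f=ctrl.grab_frame("scene")[:,:,::-1]; cv2.imwrite("pics/s5.png",cv2.resize(f[180:400,100:400],(800,587),interpolation=cv2.INTER_CUBIC))
E
```

```text
time: 7.35
ee_pos: [0.5481, -0.2389, 0.1144]
eef_rot: [-0.0, 0.755, 0.656, -0.0]
ft_force: [-0.5, -0.1, -0.2]
grip_width: 0.0512
(array([-0.0001,  0.0001,  0.0454]), array([-0.001 , -0.0003,  0.0004]))
```

View pics/s5.png

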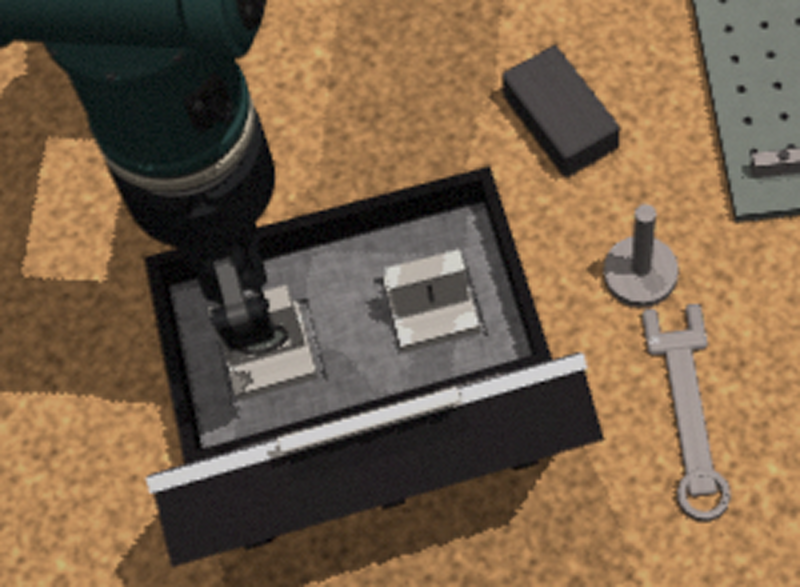

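The open gripper sits over the lens plate. The near finger, at (245,310) in the crop, is on the plate's far side. Going down, then closing gently.

```bash
python3 -m inch '{"offset":[[0,0,0.015],[0,0,0.03],[0,0,0.0454],[0,0,0.0454],[0,0,0.0454]],"delta_rot":[[0,0,0],[0,0,0],[0,0,0],[0,0,0],[0,0,0]],"hand":[60,60,60,60,45]}' 40
python3 -m inch '{"offset":[[0,0,0],[0,0,0],[0,0,0],[0,0,0],[0,0,0],[0,0,0]],"delta_rot":[[0,0,0],[0,0,0],[0,0,0],[0,0,0],[0,0,0],[0,0,0]],"hand":[25,15,0,0,0,0]}' 40
```

```text
time: 7.9
ee_pos: [0.5485, -0.2391, 0.0696]
eef_rot: [0.0, 0.755, 0.656, 0.0]
ft_force: [-0.2, 0.1, -0.1]
grip_width: 0.0388
time: 8.5
ee_pos: [0.5487, -0.2393, 0.0701]
eef_rot: [0.001, 0.755, 0.656, 0.0]
ft_force: [-0.5, 0.2, 1.3]
grip_width: 0.0133
```

```bash
python3 -m inch '{"offset":[[0,0,-0.01],[0,0,-0.03],[0,0,-0.06],[0,0,-0.09],[0,0,-0.125],[0,0,-0.125],[0,0,-0.125]],"delta_rot":[[0,0,0],[0,0,0],[0,0,0],[0,0,0],[0,0,0],[0,0,0],[0,0,0]],"hand":[0,0,0,0,0,0,0]}' 60
python3 - <<'E'
from h import *
f=ctrl.grab_frame("scene")[:,:,::-1]; cv2.imwrite("pics/s6.png",f)
cv2.imwrite("pics/t6.png",ctrl.grab_frame("top")[:,:,::-1])
E
```

```text
time: 9.2
ee_pos: [0.5489, -0.2393, 0.196]
eef_rot: [0.001, 0.755, 0.656, 0.001]
ft_force: [-0.9, 0.5, -3.0]
grip_width: 0.0129
```

View pics/s6.png

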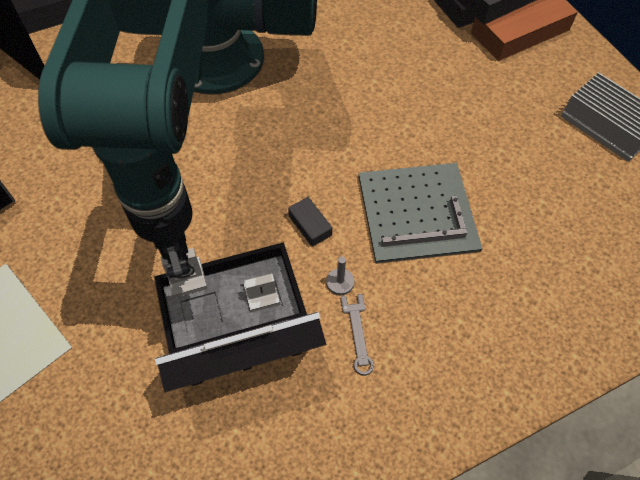

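View pics/t6.png

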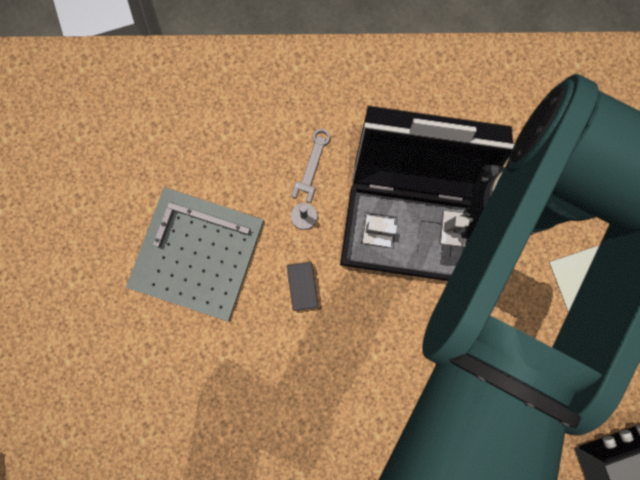

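Lens mount lifted at (185,275) and its nest is empty; the slit mount is still in place. Before placing, I'll check the board pose with an overlay.

```bash
cat > ov.py <<'E'
from h import *
import sys
def ov(bp,out):
    ims=[]
    for n,src,(x0,y0,w,h) in(("scene","pics/s6.png",(350,155,140,112)),("top","pics/t6.png",(120,180,150,145))):
        k=5 if n=="scene" else 4; k=2.8*1
        f=cv2.imread(src)[y0:y0+h,x0:x0+w]; sc=400/w; f=cv2.resize(f,None,fx=sc,fy=sc,interpolation=cv2.INTER_CUBIC)
        def quad(x1,y1,x2,y2,z,c):
            P=place([[x1,y1,z],[x2,y1,z],[x2,y2,z],[x1,y2,z]],*bp); q=(proj(P,n)+.5-[x0,y0])*sc-.5
            cv2.polylines(f,[np.round(q*8).astype(np.int32)],True,c,1,cv2.LINE_AA,3)
        quad(-.095,-.095,.095,.095,.012,(0,0,255))
        quad(.06,-.08 if 0 else .07-.15,.07,.07,.030,(0,255,0))
        quad(0,.06,.07,.07,.030,(255,255,0))
        ims.append(cv2.copyMakeBorder(f,0,400-f.shape[0],0,0,cv2.BORDER_CONSTANT) if f.shape[0]<400 else f[:400])
    cv2.imwrite(out,np.hstack(ims))
if __name__=="__main__": ov([float(a) for a in sys.argv[2:5]],sys.argv[1])
E
python3 ov.py pics/o1.png .5311 .1875 -.330
```

```text
(no output)
```

View pics/o1.png

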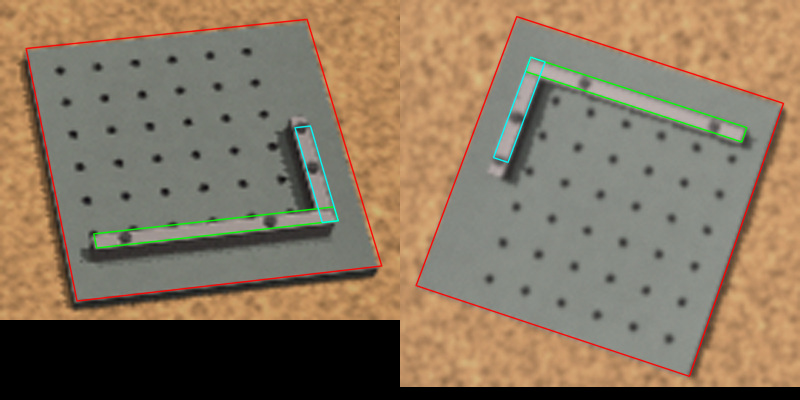

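```bash
python3 - <<'E'
from h import *
from scipy.optimize import least_squares
for n,src in(("scene","pics/s6.png"),("top","pics/t6.png")):
    g=cv2.GaussianBlur(cv2.cvtColor(cv2.imread(src),cv2.COLOR_BGR2GRAY),(0,0),.8)
    bp=np.array([.5311,.1875,-.33]); pts=[]
    q=proj(place([[x,y,.012] for x in(-.085,.05) for y in(-.085,.05)],*bp),n)
    m=np.zeros_like(g);cv2.fillConvexPoly(m,cv2.convexHull(q.astype(np.int32)),1)
    bh=cv2.morphologyEx(g,cv2.MORPH_BLACKHAT,np.ones((7,7)))*m
    _,_,st,_=cv2.connectedComponentsWithStats((bh>25).astype(np.uint8))
    lab=cv2.connectedComponents((bh>25).astype(np.uint8))[1]
    for i in range(1,len(st)):
        if st[i,4]<25:
            ys,xs=np.where(lab==i);w=bh[ys,xs].astype(float);pts.append(ray(((xs*w).sum()/w.sum(),(ys*w).sum()/w.sum()),n,.012)[:2])
    pts=np.array(pts)
    def res(p):
        c,s=np.cos(p[0]),np.sin(p[0]);L=np.c_[c*pts[:,0]+s*pts[:,1],-s*pts[:,0]+c*pts[:,1]]-p[1:3]
        L=L/p[3];return ((L-np.round(L))*p[3]).ravel()
    best=min((least_squares(res,[-.33,a,b,P],loss="soft_l1",f_scale=.001) for P in(.0225,.025,.0275) for a in(0,.008,.016) for b in(0,.008,.016)),key=lambda r:r.cost)
    print(n,len(pts),best.x,np.sqrt(np.mean(best.fun**2)))
E
```

```text
scene 36 [-0.33473221 -0.03179177 -0.02278071  0.02486823] 0.0006423476443796369
top 36 [-0.33333697  0.01517676 -0.4472494   0.0249529 ] 0.00019318326338408376
```

```bash
cat >> h.py <<'E'
BX,BY,BW=.5311,.1875,-.334
def bpose(lx,ly,z):
    p=place([[lx,ly,z]],BX,BY,BW)[0]; return p,tool(BW,np.pi/2)
E
python3 - <<'E'
from h import *
print(bpose(.023,.023,.2)[0],to(*bpose(.023,.023,.196)))
E
```

```text
[0.56036895 0.20168902 0.2       ] (array([ 0.4378, -0.0487, -0.0026]), array([-0.0028, -0.0007,  0.1944]))
```

```bash
python3 -m inch '{"offset":[[0.02,-0.003,0],[0.06,-0.006,0],[0.1,-0.011,-0.001],[0.145,-0.016,-0.001],[0.19,-0.021,-0.001],[0.235,-0.026,-0.001],[0.28,-0.031,-0.001],[0.325,-0.036,-0.002],[0.365,-0.04,-0.002],[0.4,-0.0445,-0.002]],"delta_rot":[[0,0,0.01],[0,0,0.03],[0,0,0.05],[0,0,0.07],[0,0,0.09],[0,0,0.11],[0,0,0.13],[0,0,0.15],[0,0,0.17],[0,0,0.1944]],"hand":[0,0,0,0,0,0,0,0,0,0]}'
python3 - <<'E'
from h import *
print(to(*bpose(.023,.023,.196)),to(*bpose(.023,.023,.085)))
E
```

```text
time: 10.3
ee_pos: [0.5579, 0.1657, 0.1926]
eef_rot: [-0.002, 0.815, 0.58, -0.003]
ft_force: [1.0, -0.4, -2.3]
grip_width: 0.0127
(array([ 0.0348, -0.0095, -0.0034]), array([-0.0071,  0.0017,  0.0002])) (array([ 0.035 , -0.0087,  0.1076]), array([-0.0071,  0.0017,  0.0002]))
```

```bash
python3 -m inch '{"offset":[[0.018,-0.004,0],[0.035,-0.0087,0.02],[0.035,-0.0087,0.05],[0.035,-0.0087,0.08],[0.035,-0.0087,0.095],[0.035,-0.0087,0.1],[0.035,-0.0087,0.1]],"delta_rot":[[-0.007,0.001,0],[-0.007,0.001,0],[-0.007,0.001,0],[-0.007,0.001,0],[-0.007,0.001,0],[-0.007,0.001,0],[-0.007,0.001,0]],"hand":[0,0,0,0,0,0,0]}'
python3 - <<'E'
from h import *
print(to(*bpose(.023,.023,.072)))
a=ctrl.grab_frame("scene")[:,:,::-1]; b=ctrl.grab_frame("top")[:,:,::-1]
cv2.imwrite("pics/p7.png",np.hstack([cv2.resize(a[120:280,340:500],(400,400)),cv2.resize(b[160:340,100:280],(400,400))]))
E
```

```text
time: 11.0
ee_pos: [0.5599, 0.2013, 0.0915]
eef_rot: [-0.0, 0.815, 0.58, -0.001]
ft_force: [0.2, 0.3, -2.0]
grip_width: 0.013
(array([0.0005, 0.0004, 0.0195]), array([-0.002 ,  0.002 , -0.0002]))
```

View pics/p7.png

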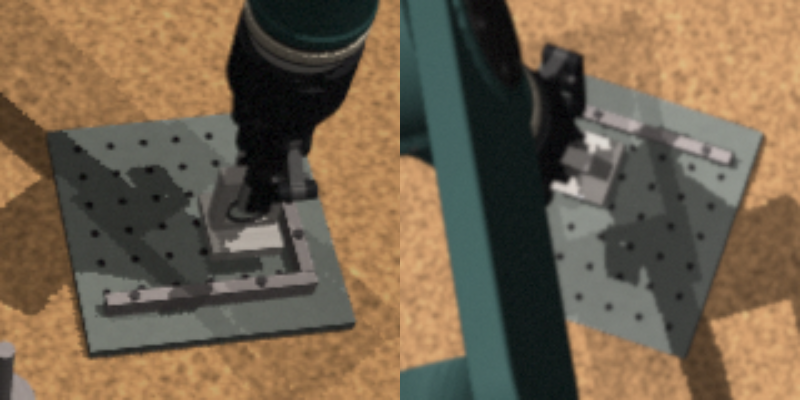

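The mount hangs upright inside the corner, with a gap to both rails. Lowering gently.

```bash
python3 -m inch '{"offset":[[0,0,0.01],[0,0,0.018],[0,0,0.021],[0,0,0.0225],[0,0,0.0225]],"delta_rot":[[-0.002,0.002,0],[-0.002,0.002,0],[-0.002,0.002,0],[-0.002,0.002,0],[-0.002,0.002,0]],"hand":[0,0,0,0,0]}'
python3 -m inch '{"offset":[[0,0,0.0006],[0,0,0.0012],[0,0,0.0012]],"delta_rot":[[0,0,0],[0,0,0],[0,0,0]],"hand":[0,0,0]}'
```

```text
time: 11.6
ee_pos: [0.5613, 0.2017, 0.0712]
eef_rot: [0.001, 0.815, 0.58, 0.002]
ft_force: [-0.1, 0.5, -1.8]
grip_width: 0.013
time: 11.9
ee_pos: [0.5613, 0.2017, 0.0701]
eef_rot: [0.001, 0.815, 0.58, 0.002]
ft_force: [0.3, -0.5, -2.5]
grip_width: 0.0126
```

```bash
python3 -m inch '{"offset":[[0,0,0.0007],[0,0,0.0014],[0,0,0.0014]],"delta_rot":[[0,0,0],[0,0,0],[0,0,0]],"hand":[0,0,0]}'
python3 -m inch '{"offset":[[0,0,0.0007],[0,0,0.0014],[0,0,0.0014]],"delta_rot":[[0,0,0],[0,0,0],[0,0,0]],"hand":[0,0,0]}'
```

```text
time: 12.2
ee_pos: [0.5612, 0.2016, 0.0686]
eef_rot: [0.001, 0.815, 0.58, 0.002]
ft_force: [0.5, 0.8, -3.3]
grip_width: 0.0129
time: 12.5
ee_pos: [0.5614, 0.2018, 0.068]
eef_rot: [0.001, 0.815, 0.58, 0.002]
ft_force: [-2.1, -0.1, 2.7]
grip_width: 0.013
```

```bash
python3 -m inch '{"offset":[[0,0.003,0],[0,0.006,0],[0,0.009,0],[0,0.009,0]],"delta_rot":[[0,0,0],[0,0,0],[0,0,0],[0,0,0]],"hand":[0,0,0,0]}'
python3 -m inch '{"offset":[[0,0.001,0],[0,0.002,0],[0,0.002,0]],"delta_rot":[[0,0,0],[0,0,0],[0,0,0]],"hand":[0,0,0]}'
```

```text
time: 12.9
ee_pos: [0.5706, 0.1987, 0.0681]
eef_rot: [0.001, 0.815, 0.58, 0.003]
ft_force: [0.1, 1.3, 0.3]
grip_width: 0.013
time: 13.2
ee_pos: [0.5717, 0.1984, 0.0681]
eef_rot: [0.0, 0.815, 0.58, 0.002]
ft_force: [-5.1, 1.7, 3.3]
grip_width: 0.0131
```

```bash
python3 - <<'E'
from h import *
print(to(*bpose(.035,.035,.068)),ctrl.get_state()["ft_force"])
E
```

```text
(array([0.0114, 0.0002, 0.0002]), array([ 0.0027, -0.0029, -0.0003])) [-5.09454675  1.68442554  3.32746163]
```

Contact with the long rail, right where it was predicted. Now towards the short rail.

```bash
python3 -m inch '{"offset":[[0.003,0,0],[0.006,0,0],[0.008,0,0],[0.008,0,0]],"delta_rot":[[0,0,0],[0,0,0],[0,0,0],[0,0,0]],"hand":[0,0,0,0]}'
python3 -m inch '{"offset":[[0.001,0,0],[0.002,0,0],[0.002,0,0]],"delta_rot":[[0,0,0],[0,0,0],[0,0,0]],"hand":[0,0,0]}'
```

```text
time: 13.6
ee_pos: [0.574, 0.2053, 0.0681]
eef_rot: [0.001, 0.815, 0.58, 0.001]
ft_force: [-4.1, -3.0, 3.4]
grip_width: 0.0131
time: 13.9
ee_pos: [0.5743, 0.2062, 0.0681]
eef_rot: [0.001, 0.815, 0.58, 0.0]
ft_force: [-4.7, -3.7, 3.5]
grip_width: 0.013
```

```bash
python3 -m inch '{"offset":[[0.001,0,0],[0.002,0,0],[0.002,0,0]],"delta_rot":[[0,0,0],[0,0,0],[0,0,0]],"hand":[0,0,0]}'
python3 -m inch '{"offset":[[0.001,0,0],[0.002,0,0],[0.002,0,0]],"delta_rot":[[0,0,0],[0,0,0],[0,0,0]],"hand":[0,0,0]}'
python3 - <<'E'
from h import *
print(to(*bpose(.035,.035,.068)),ctrl.get_state()["torque"])
a=ctrl.grab_frame("scene")[:,:,::-1]; b=ctrl.grab_frame("top")[:,:,::-1]
cv2.imwrite("pics/p8.png",np.hstack([cv2.resize(a[160:270,380:490],(400,400),interpolation=cv2.INTER_CUBIC),cv2.resize(b[160:340,100:280],(400,400))]))
E
```

```text
time: 14.2
ee_pos: [0.5747, 0.2072, 0.0682]
eef_rot: [0.002, 0.815, 0.58, -0.001]
ft_force: [-5.2, -2.8, 3.8]
grip_width: 0.013
time: 14.5
ee_pos: [0.575, 0.2082, 0.0682]
eef_rot: [0.002, 0.815, 0.579, -0.002]
ft_force: [-4.4, -2.7, 4.2]
grip_width: 0.0131
(array([0.001 , 0.0003, 0.0002]), array([ 0.0018,  0.0058, -0.0007])) [-0.57303436  0.84159724 -0.0949432 ]
```

View pics/p8.png

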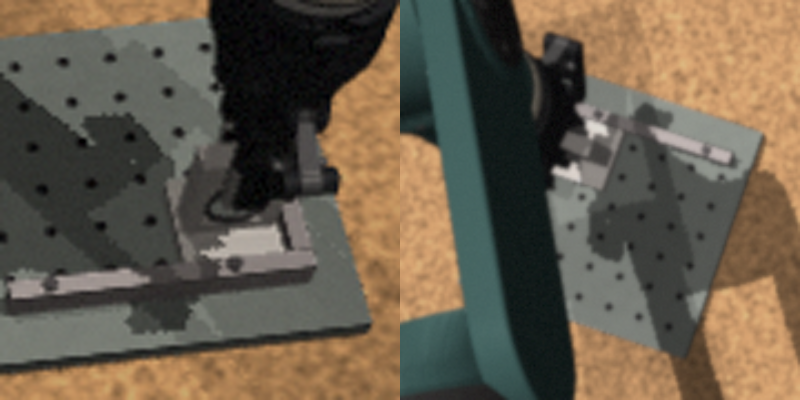

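A small gap to the short rail is still visible, at about (290,225), and the force is only sliding friction. I'll keep pushing.

```bash
python3 -m inch '{"offset":[[0.001,0,0],[0.002,0,0],[0.003,0,0],[0.003,0,0]],"delta_rot":[[0,0.003,0],[0,0.006,0],[0,0.006,0],[0,0.006,0]],"hand":[0,0,0,0]}'
python3 -m inch '{"offset":[[0.001,0,0],[0.002,0,0],[0.002,0,0]],"delta_rot":[[0,0,0],[0,0,0],[0,0,0]],"hand":[0,0,0]}'
python3 -m inch '{"offset":[[0.001,0,0],[0.002,0,0],[0.002,0,0]],"delta_rot":[[0,0,0],[0,0,0],[0,0,0]],"hand":[0,0,0]}'
python3 - <<'E'
from h import *
print(to(*bpose(.035,.035,.068)))
E
```

```text
time: 15.0
ee_pos: [0.5755, 0.2097, 0.0682]
eef_rot: [0.001, 0.815, 0.579, -0.001]
ft_force: [-5.6, -4.5, 4.0]
grip_width: 0.0135
time: 15.3
ee_pos: [0.5757, 0.2099, 0.0683]
eef_rot: [0.002, 0.815, 0.579, -0.003]
ft_force: [-6.3, -4.7, 4.5]
grip_width: 0.0132
time: 15.6
ee_pos: [0.5758, 0.2101, 0.0684]
eef_rot: [0.003, 0.815, 0.579, -0.004]
ft_force: [-4.8, -5.9, 5.1]
grip_width: 0.0129
(array([-0.0009,  0.0002,  0.0004]), array([ 0.0007,  0.0112, -0.001 ]))
```

```bash
python3 -m inch '{"offset":[[0.0005,0.0005,0],[0.0005,0.0005,0],[0.0005,0.0005,0]],"delta_rot":[[0.001,0.006,0],[0.001,0.012,0],[0.001,0.012,0]],"hand":[0,0,0]}'
python3 -m inch '{"offset":[[0,0,0],[0,0,0],[0,0,0],[0,0,0],[0,0,0]],"delta_rot":[[0,0,0],[0,0,0],[0,0,0],[0,0,0],[0,0,0]],"hand":[20,25,30,40,45]}'
python3 -m inch '{"offset":[[0,0,-0.01],[0,0,-0.04],[0,0,-0.08],[0,-0.03,-0.12],[0,-0.08,-0.16],[-0.05,-0.13,-0.16],[-0.1,-0.18,-0.16],[-0.1,-0.18,-0.16],[-0.1,-0.18,-0.16]],"delta_rot":[[0,0,0],[0,0,0],[0,0,0],[0,0,0],[0,0,0],[0,0,0],[0,0,0],[0,0,0],[0,0,0]],"hand":[45,45,45,45,45,45,45,45,45]}'
python3 - <<'E'
from h import *
a=ctrl.grab_frame("scene")[:,:,::-1]; b=ctrl.grab_frame("top")[:,:,::-1]
cv2.imwrite("pics/s9.png",a);cv2.imwrite("pics/t9.png",b)
for n in("scene","top"): print([(x["at"],x["confidence"]) for x in ctrl.tip_of("lens_mount",n)])
cv2.imwrite("pics/p9.png",np.hstack([cv2.resize(a[150:260,380:490],(400,400),interpolation=cv2.INTER_CUBIC),cv2.resize(b[170:270,120:220],(400,400),interpolation=cv2.INTER_CUBIC)]))
E
```

```text
time: 15.9
ee_pos: [0.5757, 0.2095, 0.0682]
eef_rot: [-0.0, 0.815, 0.579, -0.001]
ft_force: [-5.1, -2.4, 3.2]
grip_width: 0.0132
time: 16.4
ee_pos: [0.576, 0.2096, 0.0682]
eef_rot: [-0.0, 0.815, 0.579, -0.001]
ft_force: [0.3, -0.5, 0.1]
grip_width: 0.0387
time: 17.3
ee_pos: [0.3683, 0.1729, 0.2291]
eef_rot: [-0.0, 0.815, 0.579, -0.001]
ft_force: [0.9, 0.5, -0.7]
grip_width: 0.0384
[([0.5758, 0.2148, 0.0107], 0.59)]
[([0.5785, 0.2108, 0.0125], 0.69)]
```

View pics/p9.png

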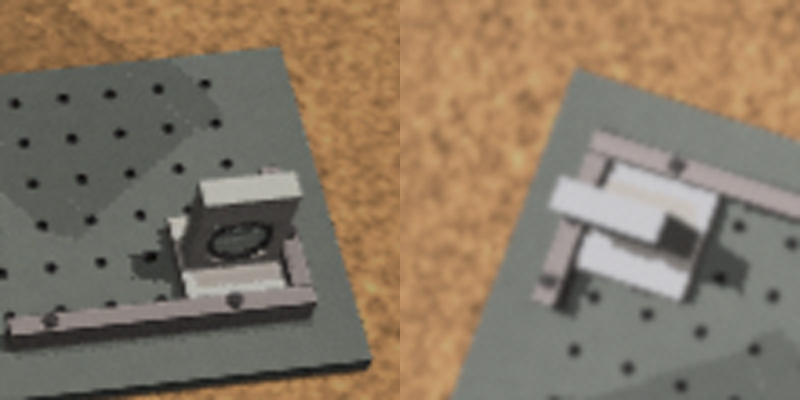

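The mount stands upright in the corner. I'll overlay the ideal pose to check the gaps.

```bash
cat > ov2.py <<'E'
from h import *
import sys
bp=(BX,BY,BW); ims=[]
for n,src,(x0,y0,w) in(("scene",sys.argv[1],(415,180,65)),("top",sys.argv[2],(140,190,65))):
    f=cv2.imread(src)[y0:y0+w,x0:x0+w]; sc=400/w; f=cv2.resize(f,(400,400),interpolation=cv2.INTER_CUBIC)
    def quad(x1,y1,x2,y2,z,c):
        P=place([[x1,y1,z],[x2,y1,z],[x2,y2,z],[x1,y2,z]],*bp); q=(proj(P,n)+.5-[x0,y0])*sc-.5
        cv2.polylines(f,[np.round(q*8).astype(np.int32)],True,c,1,cv2.LINE_AA,3)
    quad(.01,.01,.06,.06,.024,(0,0,255)); quad(.028,.012,.042,.058,.082,(0,0,255))
    quad(.06,-.08,.07,.07,.030,(0,255,0)); quad(-.01,.06,.06,.07,.030,(255,255,0))
    ims.append(f)
cv2.imwrite(sys.argv[3],np.hstack(ims))
E
python3 ov2.py pics/s9.png pics/t9.png pics/o9.png
python3 - <<'E'
from h import *
regs={}
for n in("scene","top"):
    ctrl.grab_frame(n); s=ctrl.silhouettes("lens_mount",n); regs[n]=s[0]["region"]
parts=[box(.05,.05,.012,.024),box(.014,.046,.012,.082)]
print(place([[.035,.035,0]],BX,BY,BW))
for names in(("scene","top"),("scene",),("top",)): print(names,fit(parts,{n:regs[n] for n in names},[.576,.209,-.33]))
E
```

```text
[[0.57563971 0.20909199 0.        ]]
('scene', 'top') (array([ 0.5739826 ,  0.2095854 , -0.32985074]), np.float64(0.2512972680275941))
('scene',) (array([ 0.57372994,  0.20835304, -0.34795888]), np.float64(0.17563025210084038))
('top',) (array([ 0.57542805,  0.21005999, -0.32207562]), np.float64(0.061583577712609916))
```

View pics/o9.png

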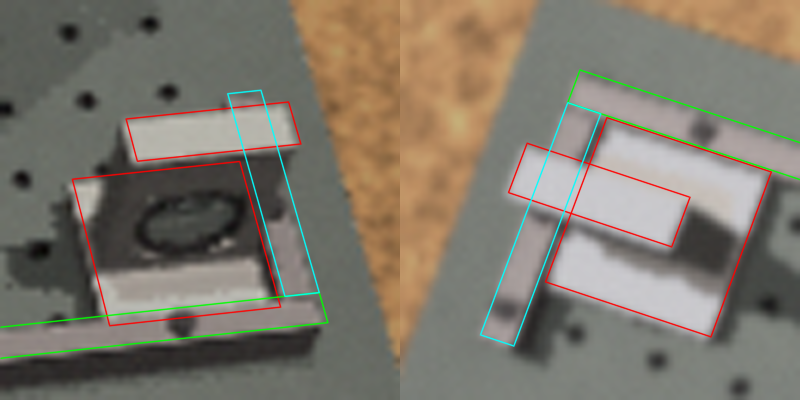

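It sits within about 1 mm of ideal in both views. To be sure it's really touching, I'll nudge the foot gently against each rail with closed fingers.

```bash
python3 - <<'E'
from h import *
print(to(*bpose(.033,-.03,.13)),to(*bpose(.033,-.03,.033)))
E
```

```text
(array([0.0338, 0.1771, 0.0981]), array([-0.0016,  0.0013, -0.0011])) (array([0.0339, 0.1773, 0.1951]), array([-0.0016,  0.0013, -0.0011]))
```

```bash
python3 -m inch '{"offset":[[0.01,0.045,0.01],[0.02,0.09,0.03],[0.034,0.135,0.06],[0.034,0.177,0.09],[0.034,0.177,0.12],[0.034,0.177,0.15],[0.034,0.177,0.18],[0.034,0.177,0.195],[0.034,0.177,0.195],[0.034,0.177,0.195]],"delta_rot":[[0,0,0],[-0.001,0.001,0],[-0.001,0.001,0],[-0.001,0.001,0],[-0.001,0.001,0],[-0.001,0.001,0],[-0.001,0.001,0],[-0.001,0.001,0],[-0.001,0.001,0],[-0.001,0.001,0]],"hand":[0,0,0,0,0,0,0,0,0,0]}' 40
python3 -m inch '{"offset":[[0.01,0,0],[0.02,0,0],[0.026,0,0],[0.026,0,0]],"delta_rot":[[0,0,0],[0,0,0],[0,0,0],[0,0,0]],"hand":[0,0,0,0]}'
python3 - <<'E'
from h import *
print(to(*bpose(.033,-.001,.033)))
E
```

```text
time: 18.7
ee_pos: [0.5531, 0.1487, 0.0338]
eef_rot: [0.0, 0.815, 0.579, 0.0]
ft_force: [-0.1, 0.5, 0.5]
grip_width: -0.0
time: 19.1
ee_pos: [0.5623, 0.1745, 0.0347]
eef_rot: [0.0, 0.815, 0.58, 0.001]
ft_force: [0.1, -0.6, -0.1]
grip_width: 0.0002
(array([ 0.0011, -0.0008,  0.0017]), array([ 0.0019, -0.001 ,  0.0006]))
```

```bash
for i in 1 2; do python3 -m inch '{"offset":[[0.0008,0,0],[0.0015,0,0],[0.0015,0,0]],"delta_rot":[[0,0,0],[0,0,0],[0,0,0]],"hand":[0,0,0]}'; done
python3 - <<'E'
from h import *
print(to(*bpose(.033,-.001,.033)))
E
```

```text
time: 19.4
ee_pos: [0.5626, 0.1754, 0.0347]
eef_rot: [0.001, 0.815, 0.58, 0.001]
ft_force: [0.2, -2.5, 1.2]
grip_width: -0.0004
time: 19.7
ee_pos: [0.5627, 0.1756, 0.0348]
eef_rot: [0.001, 0.815, 0.58, -0.001]
ft_force: [-2.3, -5.2, 3.6]
grip_width: -0.0001
(array([-0.0001, -0.0008,  0.0018]), array([ 0.0014,  0.0024, -0.    ]))
```

Firm against the short rail: 5–6 N with no travel. Now the long rail.

```bash
python3 -m inch '{"offset":[[-0.015,0,0],[-0.02,0,-0.02],[-0.02,-0.02,-0.05],[-0.01,-0.06,-0.05],[0.034,-0.07,-0.05],[0.034,-0.07,-0.03],[0.034,-0.07,0],[0.034,-0.07,0],[0.034,-0.07,0]],"delta_rot":[[0,0,0],[0,0,0],[0,0,0],[0,0,0],[0,0,0],[0,0,0],[0,0,0],[0,0,0],[0,0,0]],"hand":[0,0,0,0,0,0,0,0,0]}'
python3 - <<'E'
from h import *
print(to(*bpose(-.0045,.035,.033)))
E
```

```text
time: 20.6
ee_pos: [0.5072, 0.2302, 0.0343]
eef_rot: [0.001, 0.815, 0.58, -0.001]
ft_force: [0.8, 0.3, -0.2]
grip_width: 0.0001
(array([0.0025, 0.0321, 0.0012]), array([-0.0001,  0.0031, -0.0005]))
```

```bash
python3 -m inch '{"offset":[[0.001,0.012,0],[0.002,0.024,0],[0.0025,0.030,0],[0.0025,0.030,0]],"delta_rot":[[0,0.003,0],[0,0.003,0],[0,0.003,0],[0,0.003,0]],"hand":[0,0,0,0]}'
for i in 1 2 3; do python3 -m inch '{"offset":[[0,0.0008,0],[0,0.0015,0],[0,0.0015,0]],"delta_rot":[[0,0,0],[0,0,0],[0,0,0]],"hand":[0,0,0]}'; done
python3 - <<'E'
from h import *
print(to(*bpose(-.0045,.035,.033)))
E
```

```text
time: 21.0
ee_pos: [0.5397, 0.2226, 0.0371]
eef_rot: [0.001, 0.815, 0.579, 0.003]
ft_force: [-1.2, 0.9, 2.6]
grip_width: -0.0003
time: 21.3
ee_pos: [0.5405, 0.2223, 0.0372]
eef_rot: [0.0, 0.815, 0.579, 0.002]
ft_force: [-4.7, 1.0, 3.9]
grip_width: 0.0002
time: 21.6
ee_pos: [0.5407, 0.2223, 0.0373]
eef_rot: [-0.001, 0.815, 0.579, 0.001]
ft_force: [-6.8, 3.0, 4.9]
grip_width: 0.0003
time: 21.9
ee_pos: [0.5408, 0.2223, 0.0376]
eef_rot: [-0.002, 0.815, 0.579, 0.0]
ft_force: [-7.5, 1.3, 5.5]
grip_width: -0.0001
(array([-0.001 , -0.0022,  0.0046]), array([-0.003 , -0.0025, -0.0012]))
```

```bash
python3 -m inch '{"offset":[[0,-0.01,0],[0,-0.04,-0.02],[0,-0.07,-0.06],[0,-0.11,-0.1],[0,-0.15,-0.15],[-0.04,-0.16,-0.19],[-0.08,-0.16,-0.19],[-0.08,-0.16,-0.19],[-0.08,-0.16,-0.19]],"delta_rot":[[0,0,0],[0,0,0],[0,0,0],[0,0,0],[0,0,0],[0,0,0],[0,0,0],[0,0,0],[0,0,0]],"hand":[0,0,0,0,0,0,0,0,0]}'
python3 - <<'E'
from h import *
a=ctrl.grab_frame("scene")[:,:,::-1]; b=ctrl.grab_frame("top")[:,:,::-1]
cv2.imwrite("pics/s10.png",a);cv2.imwrite("pics/t10.png",b)
for t in ("lens_mount","slit_mount","post","brick","wrench","lid_lip"):
  for n in("scene","top"): print(t,n,[(x["at"],x["confidence"]) for x in ctrl.tip_of(t,n)][:1])
E
python3 ov2.py pics/s10.png pics/t10.png pics/o10.png
```

```text
time: 22.8
ee_pos: [0.364, 0.1982, 0.2286]
eef_rot: [-0.001, 0.816, 0.579, 0.002]
ft_force: [0.1, -0.1, -0.5]
grip_width: -0.0002
lens_mount scene [([0.5718, 0.2132, 0.0089], 0.82)]
lens_mount top [([0.5744, 0.2095, 0.0123], 0.78)]
slit_mount scene [([0.563, -0.1401, 0.0141], 0.95)]
slit_mount top [([0.559, -0.1366, 0.0183], 0.97)]
post scene [([0.5943, -0.0014, -0.0004], 0.71)]
post top [([0.5981, -0.0083, 0.0016], 0.61)]
brick scene [([0.4692, 0.0011, 0.0006], 0.74)]
brick top [([0.4726, 0.0011, 0.0025], 0.59)]
wrench scene [([0.6904, -0.023, -0.0005], 0.79)]
wrench top [([0.69, -0.0236, -0.0042], 0.64)]
lid_lip scene [([0.6825, -0.2079, 0.2066], 0.87)]
lid_lip top [([0.6844, -0.2077, 0.205], 0.55)]
```

View pics/o10.png

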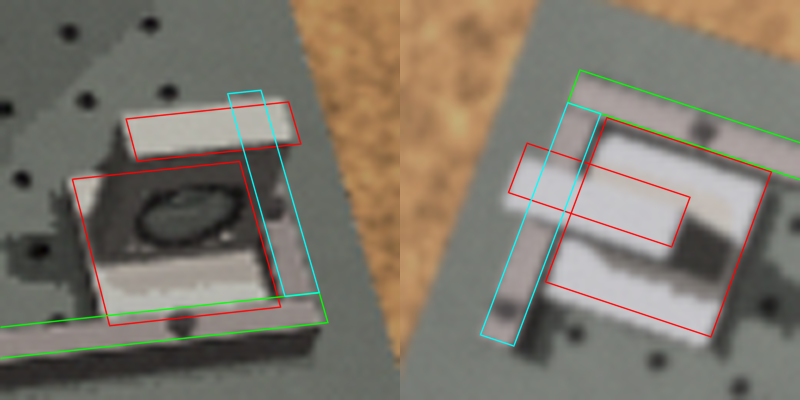

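View pics/s10.png

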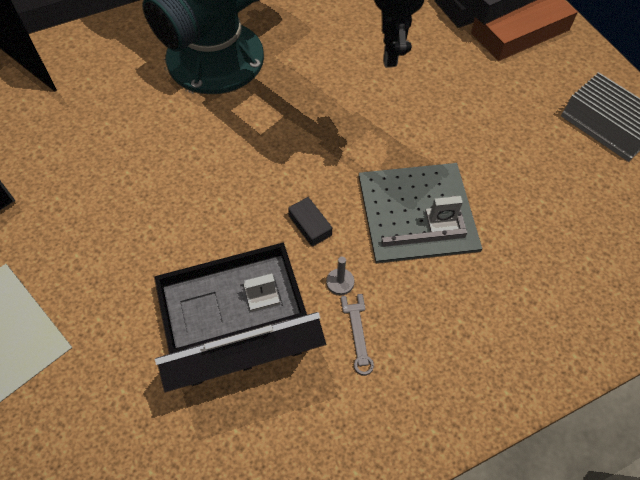

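View pics/t10.png

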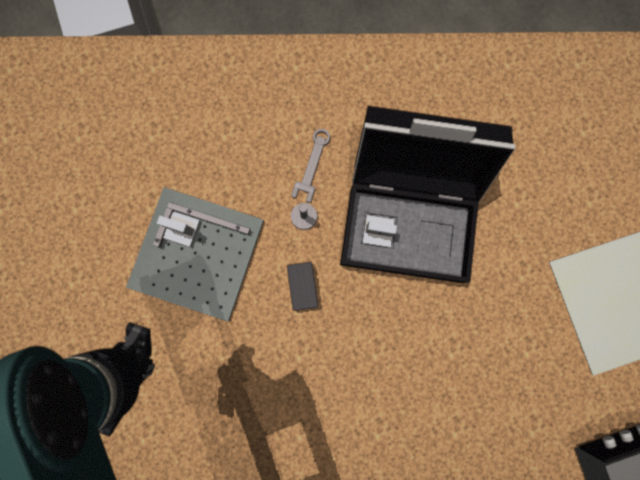

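In the top view the foot now stands about 2 mm off the long rail: there's a dark gap near (690,150) in the overlay. The fingertip had ridden up onto the foot's edge and dragged it back as I withdrew. Everything else is unchanged. I'll redo the push lower, on the foot's side face.

```bash
python3 - <<'E'
from h import *
print(to(*bpose(-.04,.034,.07)),to(*bpose(-.04,.034,.029)))
E
```

```text
(array([0.0779, 0.1222, 0.1576]), array([-0.0032, -0.0024, -0.001 ])) (array([0.0778, 0.1223, 0.1986]), array([-0.0032, -0.0024, -0.001 ]))
```

```bash
python3 -m inch '{"offset":[[0.02,0.03,0.03],[0.04,0.06,0.06],[0.06,0.09,0.09],[0.0778,0.1223,0.12],[0.0778,0.1223,0.15],[0.0778,0.1223,0.175],[0.0778,0.1223,0.19],[0.0778,0.1223,0.1986],[0.0778,0.1223,0.1986],[0.0778,0.1223,0.1986]],"delta_rot":[[-0.003,-0.002,-0.001],[-0.003,-0.002,-0.001],[-0.003,-0.002,-0.001],[-0.003,-0.002,-0.001],[-0.003,-0.002,-0.001],[-0.003,-0.002,-0.001],[-0.003,-0.002,-0.001],[-0.003,-0.002,-0.001],[-0.003,-0.002,-0.001],[-0.003,-0.002,-0.001]],"hand":[0,0,0,0,0,0,0,0,0,0]}'
python3 - <<'E'
from h import *
print(to(*bpose(-.0045,.034,.029)))
E
```

```text
time: 24.5
ee_pos: [0.5053, 0.233, 0.0304]
eef_rot: [0.0, 0.815, 0.58, 0.001]
ft_force: [0.0, 0.3, 0.6]
grip_width: 0.0
(array([-0.0006,  0.0348,  0.0015]), array([ 0.002, -0.002,  0.   ]))
```

```bash
python3 -m inch '{"offset":[[0,0.01,0.002],[0,0.02,0.002],[0,0.026,0.002],[0,0.026,0.002]],"delta_rot":[[0,0,0],[0,0,0],[0,0,0],[0,0,0]],"hand":[0,0,0,0]}'
for i in 1 2 3; do python3 -m inch '{"offset":[[0,0.001,0],[0,0.002,0],[0,0.002,0]],"delta_rot":[[0,0,0],[0,0,0],[0,0,0]],"hand":[0,0,0]}'; done
python3 - <<'E'
from h import *
print(to(*bpose(-.0045,.034,.029)))
E
```

```text
time: 24.9
ee_pos: [0.5316, 0.2243, 0.0295]
eef_rot: [0.001, 0.815, 0.579, 0.002]
ft_force: [-0.5, -0.0, 2.0]
grip_width: 0.0001
time: 25.2
ee_pos: [0.5334, 0.2236, 0.0295]
eef_rot: [0.001, 0.815, 0.579, 0.002]
ft_force: [-1.0, 1.1, 2.2]
grip_width: 0.0001
time: 25.5
ee_pos: [0.5353, 0.2229, 0.0295]
eef_rot: [0.001, 0.815, 0.579, 0.002]
ft_force: [-2.3, 0.0, 1.6]
grip_width: -0.0002
time: 25.8
ee_pos: [0.5374, 0.2223, 0.0297]
eef_rot: [0.001, 0.815, 0.579, 0.003]
ft_force: [-2.2, 0.2, 2.2]
grip_width: -0.0002
(array([-0.001 ,  0.0009,  0.0007]), array([ 0.0041, -0.0035, -0.001 ]))
```

```bash
for i in 1 2 3; do python3 -m inch '{"offset":[[0,0.0008,0],[0,0.0015,0],[0,0.0015,0]],"delta_rot":[[0,0,0],[0,0,0],[0,0,0]],"hand":[0,0,0]}'; done
python3 - <<'E'
from h import *
print(to(*bpose(-.0045,.034,.029)))
a=ctrl.grab_frame("scene")[:,:,::-1]; b=ctrl.grab_frame("top")[:,:,::-1]
cv2.imwrite("pics/p11.png",np.hstack([cv2.resize(a[160:270,380:490],(400,400),interpolation=cv2.INTER_CUBIC),cv2.resize(b[170:270,120:220],(400,400),interpolation=cv2.INTER_CUBIC)]))
E
```

```text
time: 26.1
ee_pos: [0.5381, 0.2221, 0.0298]
eef_rot: [-0.0, 0.815, 0.579, 0.002]
ft_force: [-5.0, 1.6, 4.3]
grip_width: -0.0002
time: 26.4
ee_pos: [0.5382, 0.2221, 0.03]
eef_rot: [-0.001, 0.815, 0.579, 0.001]
ft_force: [-7.0, 1.3, 6.7]
grip_width: -0.0001
time: 26.7
ee_pos: [0.5382, 0.2221, 0.0302]
eef_rot: [-0.002, 0.815, 0.579, -0.0]
ft_force: [-6.3, 0.6, 6.5]
grip_width: -0.0
(array([-0.001 ,  0.0001,  0.0012]), array([-0.0042, -0.0024, -0.0006]))
```

View pics/p11.png

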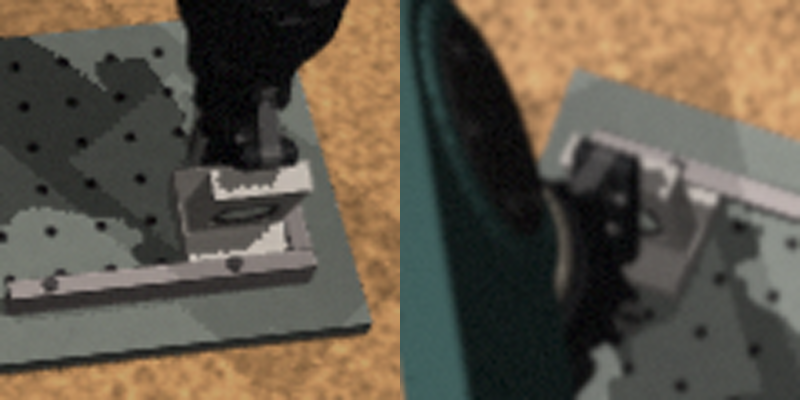

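```bash
python3 -m inch '{"offset":[[0,-0.001,0],[0,-0.003,0],[0,-0.01,0],[0,-0.02,0]],"delta_rot":[[0,0,0],[0,0,0],[0,0,0],[0,0,0]],"hand":[0,0,0,0]}'
python3 -m inch '{"offset":[[0,-0.01,-0.02],[0,-0.04,-0.06],[0,-0.07,-0.1],[0,-0.11,-0.15],[-0.04,-0.13,-0.19],[-0.08,-0.13,-0.19],[-0.08,-0.13,-0.19],[-0.08,-0.13,-0.19]],"delta_rot":[[0,0,0],[0,0,0],[0,0,0],[0,0,0],[0,0,0],[0,0,0],[0,0,0],[0,0,0]],"hand":[0,0,0,0,0,0,0,0]}'
python3 - <<'E'
from h import *
a=ctrl.grab_frame("scene")[:,:,::-1]; b=ctrl.grab_frame("top")[:,:,::-1]
cv2.imwrite("pics/s12.png",a);cv2.imwrite("pics/t12.png",b)
for n in("scene","top"): print(n,[(x["at"],x["confidence"]) for x in ctrl.tip_of("lens_mount",n)][:1])
E
python3 ov2.py pics/s12.png pics/t12.png pics/o12.png
python3 - <<'E'
import cv2,numpy as np
a=cv2.imread("pics/s12.png")[180:245,415:480];b=cv2.imread("pics/t12.png")[190:255,140:205]
cv2.imwrite("pics/c12.png",np.hstack([cv2.resize(x,(400,400),interpolation=cv2.INTER_CUBIC) for x in(a,b)]))
E
```

```text
time: 27.2
ee_pos: [0.5188, 0.2285, 0.0296]
eef_rot: [-0.002, 0.815, 0.579, -0.001]
ft_force: [-1.0, 0.2, 0.5]
grip_width: -0.0001
time: 28.0
ee_pos: [0.37, 0.1948, 0.2205]
eef_rot: [-0.002, 0.815, 0.579, 0.001]
ft_force: [-0.6, -0.5, -0.1]
grip_width: -0.0001
scene [([0.5717, 0.2137, 0.0121], 0.57)]
top [([0.5754, 0.2108, 0.0126], 0.56)]
```

View pics/o12.png

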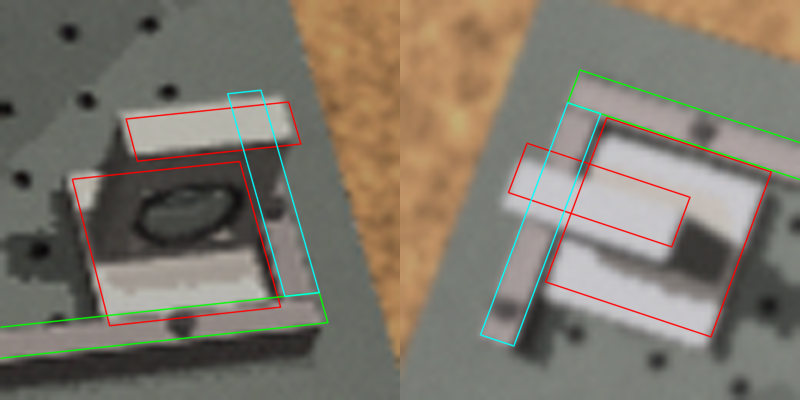

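View pics/c12.png

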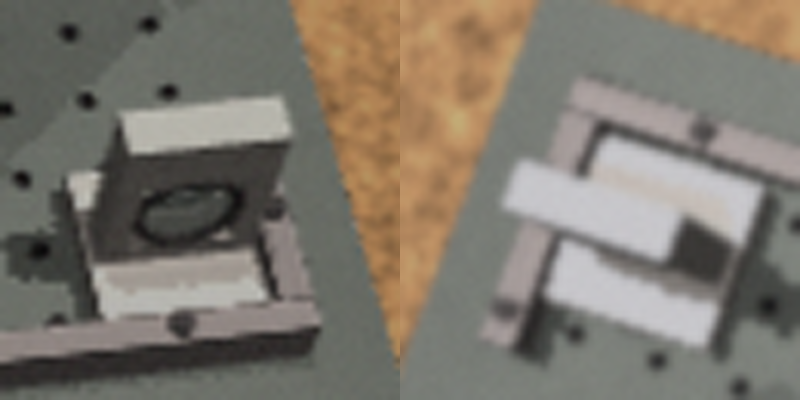

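The overlay shows the same ~2 mm gap to the long rail. In p11 the plate's top edge was shifted, so the hand was touching the plate's top rather than the foot. That method doesn't work. I'll regrasp the bar, which placed it correctly before, push home and release.

```bash
python3 - <<'E'
from h import *
print(to(*bpose(.033,.034,.13)),to(*bpose(.033,.034,.069)))
s=None
ctrl.grab_frame("top"); s=ctrl.silhouettes("lens_mount","top")[0]["region"]
print(fit([box(.05,.05,.012,.024),box(.014,.046,.012,.082)],{"top":s},[.574,.209,-.33]), bpose(.033,.035,0)[0])
E
```

```text
(array([0.0792, 0.188 , 0.0873]), array([-0.0069, -0.0004, -0.0008])) (array([0.0792, 0.1884, 0.1483]), array([-0.0069, -0.0004, -0.0008]))
(array([ 0.5719506 ,  0.21068384, -0.2951246 ]), np.float64(0.041869522882181154)) [0.57375023 0.20974764 0.        ]
```

```bash
python3 -m inch '{"offset":[[0.02,0.045,0],[0.04,0.09,0.01],[0.06,0.135,0.03],[0.079,0.17,0.05],[0.079,0.187,0.07],[0.079,0.187,0.09],[0.079,0.187,0.11],[0.079,0.187,0.12],[0.079,0.187,0.12],[0.079,0.187,0.12]],"delta_rot":[[-0.003,0,0],[-0.007,0,0],[-0.007,0,0],[-0.007,0,0],[-0.007,0,0],[-0.007,0,0],[-0.007,0,0],[-0.007,0,0],[-0.007,0,0],[-0.007,0,0]],"hand":[55,55,55,55,55,55,55,55,55,55]}' 30
python3 - <<'E'
from h import *
print(to(*bpose(.032,.034,.069)))
a=ctrl.grab_frame("scene")[:,:,::-1];cv2.imwrite("pics/p13.png",cv2.resize(a[150:260,380:490],(500,500),interpolation=cv2.INTER_CUBIC))
E
```

```text
time: 29.3
ee_pos: [0.5726, 0.2093, 0.0978]
eef_rot: [0.0, 0.815, 0.58, 0.0]
ft_force: [0.3, -0.4, 1.1]
grip_width: 0.0468
(array([-0.0003, -0.    ,  0.0288]), array([ 0.0005, -0.0005, -0.0003]))
```

View pics/p13.png

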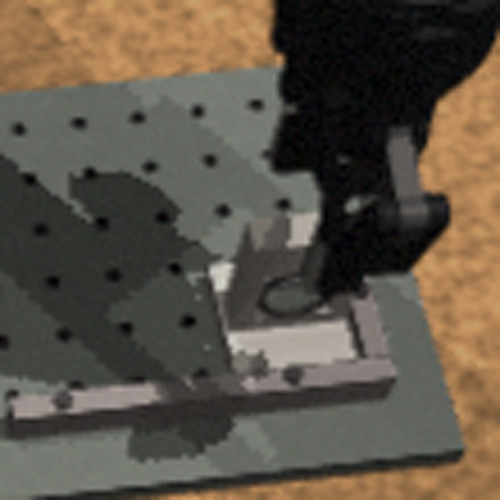

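The fingers straddle the bar. Going down and gripping lightly.

```bash
python3 -m inch '{"offset":[[0,0,0.01],[0,0,0.02],[0,0,0.0285],[0,0,0.0285],[0,0,0.0285]],"delta_rot":[[0,0,0],[0,0,0],[0,0,0],[0,0,0],[0,0,0]],"hand":[55,55,55,55,40]}' 30
python3 -m inch '{"offset":[[0,0,0],[0,0,0],[0,0,0],[0,0,0],[0,0,0]],"delta_rot":[[0,0,0],[0,0,0],[0,0,0],[0,0,0],[0,0,0]],"hand":[25,15,0,0,0]}' 30
python3 -m inch '{"offset":[[0,0.001,0],[0,0.002,0],[0,0.002,0]],"delta_rot":[[0,0,0],[0,0,0],[0,0,0]],"hand":[0,0,0]}'
python3 - <<'E'
from h import *
print(to(*bpose(.035,.035,.068)))
E
```

```text
time: 29.85
ee_pos: [0.5727, 0.2093, 0.0696]
eef_rot: [0.0, 0.815, 0.58, 0.001]
ft_force: [-0.3, 0.0, -0.6]
grip_width: 0.0347
time: 30.35
ee_pos: [0.5728, 0.2094, 0.0698]
eef_rot: [0.0, 0.815, 0.58, 0.001]
ft_force: [-0.1, 0.8, 0.5]
grip_width: 0.0134
time: 30.65
ee_pos: [0.5746, 0.2088, 0.0698]
eef_rot: [0.0, 0.815, 0.58, 0.001]
ft_force: [-0.9, -0.1, 0.1]
grip_width: 0.0133
(array([0.0006, 0.0008, 0.0018]), array([ 0.0008, -0.0011, -0.0004]))
```

```bash
for i in 1 2; do python3 -m inch '{"offset":[[0,0.0008,0],[0,0.0015,0],[0,0.0015,0]],"delta_rot":[[0,0,0],[0,0,0],[0,0,0]],"hand":[0,0,0]}';done
python3 - <<'E'
from h import *
print(to(*bpose(.035,.035,.068)))
E
```

```text
time: 30.95
ee_pos: [0.5755, 0.2085, 0.0699]
eef_rot: [-0.001, 0.815, 0.58, 0.0]
ft_force: [-4.5, 1.7, 3.6]
grip_width: 0.0138
time: 31.25
ee_pos: [0.5757, 0.2084, 0.07]
eef_rot: [-0.002, 0.815, 0.58, -0.001]
ft_force: [-6.6, 1.7, 4.1]
grip_width: 0.0135
(array([ 0.0006, -0.0003,  0.002 ]), array([-0.0038, -0.0005,  0.    ]))
```

Contact with the long rail. Now the short rail: small steps, keeping the hand level.

```bash
for i in 1 2; do python3 -m inch '{"offset":[[0.0008,0,0],[0.0015,0,0],[0.0015,0,0]],"delta_rot":[[-0.002,0,0],[-0.002,0,0],[-0.002,0,0]],"hand":[0,0,0]}';done
python3 - <<'E'
from h import *
print(to(*bpose(.035,.035,.068)))
E
```

```text
time: 31.55
ee_pos: [0.5756, 0.2089, 0.07]
eef_rot: [-0.0, 0.815, 0.58, -0.002]
ft_force: [-5.4, -2.1, 3.1]
grip_width: 0.0133
time: 31.85
ee_pos: [0.5757, 0.209, 0.07]
eef_rot: [0.001, 0.815, 0.58, -0.002]
ft_force: [-3.8, -3.0, 4.9]
grip_width: 0.0137
(array([ 0.   , -0.   ,  0.002]), array([-0.0011,  0.0052, -0.0002]))
```

```bash
python3 -m inch '{"offset":[[0.001,0.0003,0],[0.002,0.0003,0],[0.002,0.0003,0]],"delta_rot":[[-0.001,0.007,0],[-0.001,0.007,0],[-0.001,0.007,0]],"hand":[0,0,0]}'
python3 -m inch '{"offset":[[0.0008,0.0003,0],[0.0015,0.0003,0],[0.0015,0.0003,0]],"delta_rot":[[-0.001,0.004,0],[-0.001,0.004,0],[-0.001,0.004,0]],"hand":[0,0,0]}'
python3 - <<'E'
from h import *
print(to(*bpose(.035,.035,.068)))
E
```

```text
time: 32.15
ee_pos: [0.5757, 0.209, 0.07]
eef_rot: [0.0, 0.815, 0.58, -0.002]
ft_force: [-7.8, -4.9, 5.1]
grip_width: 0.0131
time: 32.45
ee_pos: [0.5757, 0.2089, 0.07]
eef_rot: [0.0, 0.815, 0.58, -0.002]
ft_force: [-5.6, -2.4, 4.5]
grip_width: 0.0138
(array([ 0.0001, -0.0001,  0.002 ]), array([-0.0016,  0.0026, -0.0005]))
```

It no longer moves in either direction and the hand is level. Releasing, then straight up.

```bash
python3 -m inch '{"offset":[[0,0,0],[0,0,0],[0,0,0],[0,0,0],[0,0,0],[0,0,0]],"delta_rot":[[0,0,0],[0,0,0],[0,0,0],[0,0,0],[0,0,0],[0,0,0]],"hand":[20,25,30,40,50,50]}'
python3 -m inch '{"offset":[[0,0,-0.01],[0,0,-0.03],[0,0,-0.06],[0,0,-0.1],[0,-0.04,-0.14],[-0.04,-0.09,-0.16],[-0.08,-0.14,-0.16],[-0.1,-0.19,-0.16],[-0.1,-0.19,-0.16]],"delta_rot":[[0,0,0],[0,0,0],[0,0,0],[0,0,0],[0,0,0],[0,0,0],[0,0,0],[0,0,0],[0,0,0]],"hand":[50,50,50,50,50,50,50,50,50]}'
python3 - <<'E'
from h import *
a=ctrl.grab_frame("scene")[:,:,::-1]; b=ctrl.grab_frame("top")[:,:,::-1]
cv2.imwrite("pics/s14.png",a);cv2.imwrite("pics/t14.png",b)
s=ctrl.silhouettes("lens_mount","top")[0]["region"]
print(fit([box(.05,.05,.012,.024),box(.014,.046,.012,.082)],{"top":s},[.575,.209,-.33]), bpose(.035,.035,0)[0])
c=[cv2.resize(x,(400,400),interpolation=cv2.INTER_CUBIC) for x in(a[180:245,415:480],b[190:255,140:205])]
cv2.imwrite("pics/c14.png",np.hstack(c))
E
python3 ov2.py pics/s14.png pics/t14.png pics/o14.png
```

```text
time: 33.05
ee_pos: [0.5759, 0.209, 0.07]
eef_rot: [0.0, 0.815, 0.58, -0.001]
ft_force: [-0.0, -0.2, -0.4]
grip_width: 0.0426
time: 33.95
ee_pos: [0.3617, 0.1767, 0.2319]
eef_rot: [0.0, 0.815, 0.579, -0.0]
ft_force: [0.5, -0.2, -0.5]
grip_width: 0.0424
(array([ 0.57503553,  0.21014768, -0.34898786]), np.float64(0.05103042198233565)) [0.57563971 0.20909199 0.        ]
```

View pics/c14.png

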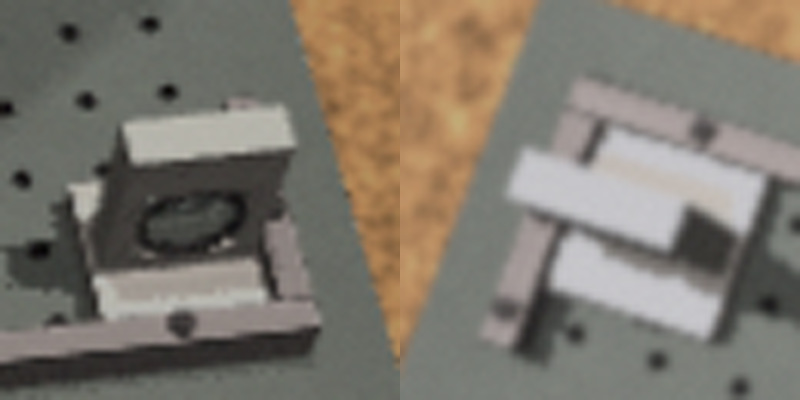

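View pics/o14.png

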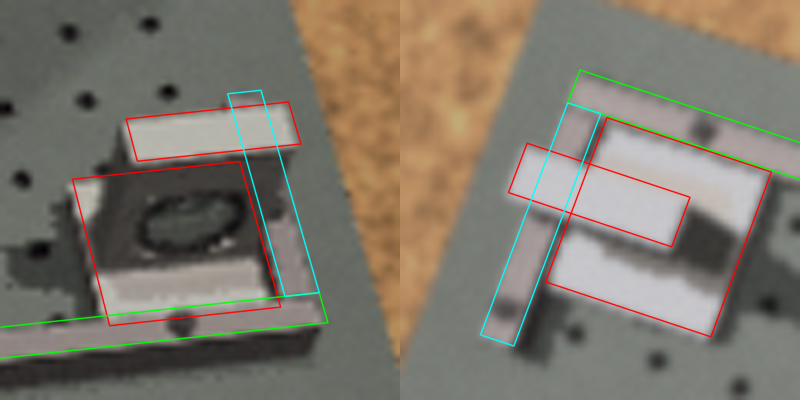

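View pics/t14.png

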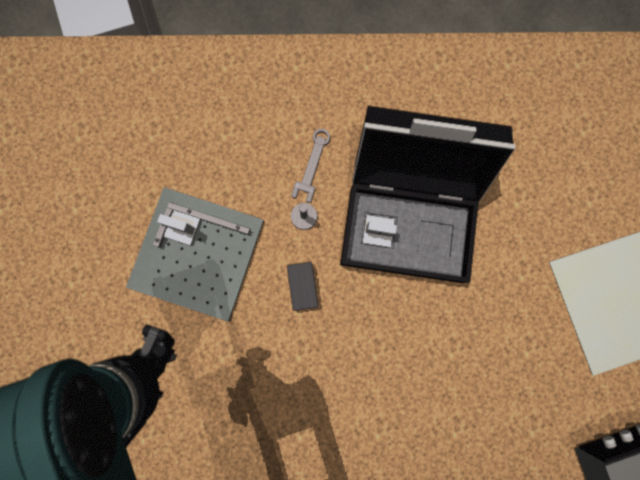

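```bash
python3 - <<'E'
import cv2,numpy as np
for v,(x0,y0,x1,y1) in(("s",(432,192,468,232)),("t",(155,205,205,250))):
    g={k:cv2.imread(f"pics/{v}{k}.png",0).astype(np.float32) for k in(9,10,12,14)}
    for k in(10,12,14):
        W=np.eye(2,3,dtype=np.float32)
        m=np.zeros((480,640),np.uint8);m[y0:y1,x0:x1]=255
        try:
            cc,W=cv2.findTransformECC(g[9],g[k],W,cv2.MOTION_TRANSLATION,(3,200,1e-6),m,3); print(v,k,W[:,2],cc)
        except Exception as e: print(e)
from h import *
for n in("scene","top"):
    p0=proj(bpose(.035,.035,.08)[0],n); 
    print(n,"px per mm board x",(proj(bpose(.045,.035,.08)[0],n)-p0)/10,"y",(proj(bpose(.035,.045,.08)[0],n)-p0)/10)
E
```

```text
s 10 [-0.24922478 -1.0590801 ] 0.9890694935370673
s 12 [-0.34474704 -1.2841779 ] 0.9856282487298056
s 14 [0.02230492 0.02887346] 0.9996287257130021
t 10 [-0.46066666  1.2368133 ] 0.9762585174973767
t 12 [-0.6107649  1.5171602] 0.9672512031471642
t 14 [-0.00411639 -0.01534143] 0.9997623193537005
scene px per mm board x [[0.1364813  0.49071889]] y [[ 0.57453055 -0.06043535]]
top px per mm board x [[ 0.21314257 -0.5718197 ]] y [[-0.57437885 -0.19044865]]
```

The rest position matches the first push-home to within about 0.1 mm in both views. Two separate pushes ended against the same hard stops, so both contacts are confirmed. The lid is open, the slit mount is in its nest, and the bystanders haven't moved. Handing in.

```bash
python3 - <<'E'
from h import *
for n in("scene","top"):
    for k in ("0",):
        a=cv2.imread(f"pics/{n}0.png",0).astype(int);b=cv2.imread(f"pics/{n[0]}14.png",0).astype(int)
        for t,P in dict(post=[.596,-.005,.04],brick=[.47,0,.015],wrench=[.69,-.023,0]).items():
            u,v=proj(P,n)[0].astype(int); print(n,t,np.abs(a-b)[v-18:v+18,u-18:u+18].mean())
print(ctrl.get_state()["time"]); print(ctrl.hand_in())
E
```

```text
scene post 6.580246913580247
scene brick 4.459876543209877
scene wrench 7.214506172839506
top post 12.802469135802468
top brick 8.801697530864198
top wrench 13.397376543209877
34.1
the job is handed in; nothing more can be done
None
```

The job is handed in at 34.1 s of the 72 s allowed. The lens mount stands in the corner of the stop and the lid is open, but the mount tipped briefly during one push.

**What I did**
- I lifted the lid by its lip, past its balance point, and it fell back to its stop.
- I gripped the lens mount by its bar, lifted it out upright and stood it on the breadboard.
- I pushed it against the long rail and then the short rail with about 5–8 N, and released it.

**Last checks**
- **Position:** the final place matches the first push to the stops to within about 0.1 mm in both cameras. It is also within about 1 mm of the expected place from the fitted board pose.
- **Angle:** the hand was parallel to the long rail within about 0.003 rad when it let go. The silhouette fit read 0.015 rad off, which is within its own noise.
- **Everything else:** the lid rests open and the slit mount is still in its nest. The post, brick and wrench look unmoved in the pictures. A final pixel comparison with the start was not conclusive, as it also picks up shadow and noise changes.

**What went wrong on the way**
- After the first correct placing I tried extra nudges with closed fingers. When pushing towards the long rail, the hand touched the lens plate or foot edge. One picture shows the mount tipped by roughly 10° (my estimate) for a moment, so "upright all the way" was not strictly kept.
- The mount ended 2–3 mm off the long rail. I fixed this by gripping it again, pushing it home and releasing it.
- The highest force I saw at the end of any move was about 11 N.

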